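# Top up and stir the bead bath on the spring scale

## Robot

A 6-joint arm with a two-finger parallel gripper is mounted at the origin on the work surface. World frame = base frame: x ahead of the robot, y to its left, z up, the work surface at z = 0. Lengths are in m, angles in rad, forces in N, time in s.
With the tool pointing down it reaches from about 0.3 to 0.775 m from the base axis. Payload 14.6 kg.
Tool frame: the origin (TCP) lies on the centre line of the jaws, within the pads' length; the fingertips stand 19 mm ahead of it and the grasp point (between the pads) is the TCP; z points along the fingers, y is the line along which they close (so a half turn about z gives the same grasp; the last joint's range is limited). The gripper opens to 94 mm and grips with 3 to 60 N. Pads are 16 mm wide; open, the fingers measure 119 mm over their backs; the gripper's body (75 mm by 177 mm) begins 78 mm behind the grasp point.
Start: joints at [-1.361, 0.3, 1.521, -0, 1.321, -0.067], TCP at [0.15, -0.529, 0.192] pointing down, gripper open.
Joint ranges: [-3.03, 3.03], [-0.79, 2.21], [0.23, 2.52], [-1.04, 4.18], [0, 3.07], [-2.55, 2.55]. Speed limits (rad/s): [2.22, 2.22, 2.57, 3.14, 3.14, 3.14].

## Interface

Orientations are given as [roll, pitch, yaw] about the fixed x, y, z axes, in that order (R = Rz(yaw) Ry(pitch) Rx(roll)).
In Python, from station import get_obs, camera, workorder gives the robot as it stands.
- The arm moves only by the tool play_rows, never from a script. Its argument "motion" is a list that holds one entry, the list of rows, each a list of 7 numbers: the shift along the tool's x, y, z as a fraction of full scale, then the turn, a rotation vector about the tool's x, y, z as a fraction of full scale, then the opening, from -1 (shut) to 1 (fully open). In form: [[[x, y, z, ax, ay, az, grip], ...]]. A call has 1 to 10 rows; each row is the pose to reach, as a shift and turn from the pose commanded when the call began, along the tool's axes at that moment, turning the shorter way round; what a row does not reach only later rows make up. Full scale, the value 1, is 0.25 m for a shift and 2 pi rad for a turn. A row lasts 1/10 s, in which the tool goes at most 50 mm and 8.59 degrees, less where a joint would pass 70% of its speed; a pose out of reach is approached as far as the arm can. A call with a number of a shift or a turn outside -1 to 1 is refused whole. A call with a gripper value outside its range is refused whole. The fingers move at their own pace and stop on an object; "grip_force" is the grip in N (left out, the last holds). Time passes only in rows, so rows that repeat a pose let the fingers close. It gives the time, the measured TCP pose, the force, the opening and the grip force at its end, in the units of the state.
- get_obs(): the state, without advancing time (a new reading comes with each control period).
- camera(name): name is "side" or "top" or "wrist"; returns a dict with "frame" (420x560x3 uint8, red, green, blue), "z_map" (420x560 float32, m along the optical axis (not along the pixel's ray), 0 where there is no reading), "camera_matrix" (3x3 intrinsics, pixels), "T" (4x4, takes a point from camera to world coordinates); the wrist camera has in their place "T_tool_cam" (4x4, takes a point from camera to tool coordinates, whose origin is the TCP and whose axes are the flange's). Camera axes: x right, y up, looking along -z (the intrinsics and any distortion apply to the point x, -y, -z); pixel columns grow to the right and rows downward; lengths in m; the calibration is good to about 2 mm. A picture is of the moment at which its call begins: read the wrist's pose just before it.
- workorder.hand_in(): hands the job in; it is judged then, once.
The state is a dict: "time_s": time; "qpos": joint angles; "joint_vel": joint speeds; "tau": joint torques, N m; "ee_pos": TCP position; "eef_rot": TCP orientation; "force": force on the tool from outside, world axes, zero at the start; "moment": the same for the moment, N m; "grip_width": finger opening in m; "grip_force": force on a finger pad.
Only numpy, scipy, OpenCV 4.12 (cv2) and the standard library are available. Lean on these libraries where they do the work, as an engineer would, in place of code of your own. Each camera call takes 0.05 s, during which the arm holds its last target. There are 200 camera calls.

## Task

Top up the clinic's bead bath: put steel slugs from the blue pad into the bowl on the spring scale, one after another, until its pointer stands in the broad black band, leaving spare slugs on the worktop. Then take the stirring rod from its jar and stir the bowl with at least four full, wide turns, the tip down close to the bowl's floor, until beads and slugs all lie on the floor in one layer, none riding on another, and hang the rod back upright in the jar. Spill no bead, and leave the tub, the bottle and the vial where they stand.

Things in the scene. Friction and masses are not known exactly. Their poses are not given: they have to be found in the camera images.
- bowl (a joint): Reading of the sprung scale, in m: how far the bowl has sunk on its spring, growing downwards. About 0 with the six beads alone; each slug adds about 0.006 (spring 139 N/m). Stops at -0.004 and 0.048. The middle of the broad black target band is 0.036, the band runs from 0.033 to 0.039: that is six slugs in the bowl in all, counting those already in it.
- bowl_floor (a point): Middle of the bowl's inner floor; moves down and up with the bowl and turns with the scale; z up. The round steel bowl is 166 mm across, 77 mm inner radius on a flat floor with steep sides, walls 4 mm; its rim is 50 mm above this point. Empty of slugs, the floor is 105 mm above the worktop.
- scale: Foot of the spring scale, a fixed white block 150 x 150 x 45 mm under the bowl. Origin: centre of its underside, on the bowl's axis. Its +x side carries an upright white plate (60 mm wide, x = 93 to 99 mm, z = 17 to 102 mm) with thin black lines 6 mm apart for readings 0, 6, 12, 18, 24, 30 mm and, lowest, the broad black target band at 36 mm, 6 mm high.
- pointer_tip (a point): Tip of the red flat pointer that rides with the bowl in front of the plate; level with the middle of the band when the reading is 0.036.
- pad: Fixed blue cloth-covered pad 260 x 250 x 3 mm on which the supply of slugs stands. Origin: centre of its underside.
- rod: Stirring rod, upright: steel shaft 12 mm thick and 75 mm long, on it a steel collar 48 mm across (75 to 81 mm above the tip), above it a black round handle 18 mm thick and 55 mm long (81 to 136 mm above the tip). About 80 g. Origin: the tip, its lower end; z points up to the handle. At rest it hangs in the jar by its collar, tip 10 mm above the worktop.
- jar_mouth (a point): Centre of the mouth of the fixed steel instrument jar, 85 mm above the worktop. The jar is 68 mm across, narrowing from 55 mm up to a mouth 28 mm wide inside and 36 mm outside; the rod's collar rests on the mouth's rim.
- tub: Bystander: white plastic tub 80 mm across, 120 mm high, loose. Origin: centre of its underside.
- flask: Bystander: red plastic bottle 66 mm across, 130 mm high, loose. Origin: centre of its underside.
- vial: Bystander: small amber vial 28 mm across, 50 mm high, loose. Origin: centre of its underside.
- bead1_center (a point): Centre of a white ceramic bead, a 24 mm ball of 26 g, one of six lying in the bowl.
- bead2_center (a point): Centre of a white ceramic bead, a 24 mm ball of 26 g, one of six lying in the bowl.
- bead3_center (a point): Centre of a white ceramic bead, a 24 mm ball of 26 g, one of six lying in the bowl.
- bead4_center (a point): Centre of a white ceramic bead, a 24 mm ball of 26 g, one of six lying in the bowl.
- bead5_center (a point): Centre of a white ceramic bead, a 24 mm ball of 26 g, one of six lying in the bowl.
- bead6_center (a point): Centre of a white ceramic bead, a 24 mm ball of 26 g, one of six lying in the bowl.
- slug1: Plain steel slug, an upright disc 26 mm in diameter and 20 mm high, about 85 g (+-4 %). Origin: its centre, z along its axis. In the supply on the pad at the start.
- slug2: Plain steel slug, an upright disc 26 mm in diameter and 20 mm high, about 85 g (+-4 %). Origin: its centre, z along its axis. In the supply on the pad at the start.
- slug3: Plain steel slug, an upright disc 26 mm in diameter and 20 mm high, about 85 g (+-4 %). Origin: its centre, z along its axis. In the supply on the pad at the start.
- slug4: Plain steel slug, an upright disc 26 mm in diameter and 20 mm high, about 85 g (+-4 %). Origin: its centre, z along its axis. In the supply on the pad at the start.
- slug5: Plain steel slug, an upright disc 26 mm in diameter and 20 mm high, about 85 g (+-4 %). Origin: its centre, z along its axis. In the supply on the pad at the start.
- slug6: Plain steel slug, an upright disc 26 mm in diameter and 20 mm high, about 85 g (+-4 %). Origin: its centre, z along its axis. Already in the bowl at the start; may be absent.
- slug7: Plain steel slug, an upright disc 26 mm in diameter and 20 mm high, about 85 g (+-4 %). Origin: its centre, z along its axis. Already in the bowl at the start; may be absent.
- slug8: Plain steel slug, an upright disc 26 mm in diameter and 20 mm high, about 85 g (+-4 %). Origin: its centre, z along its axis. Already in the bowl at the start; may be absent.

How it is judged:
On the way, in this order (a step that is already met when the one before it is completed fails the run):
1. the pointer rests in the broad target band (reading 33 to 39 mm) with the rod still in its jar (value of joint bowl between 0.033 and 0.039 m and velocity of joint bowl between -0.01 and 0.01 m/s and horizontal distance between rod and jar_mouth below 0.012 m and angle between rod's own z axis and vertical below 0.1 rad and height (world z) of rod between 0.005 and 0.016 m and (height (world z) of slug1 below 0.06 m or (horizontal distance between slug1 and bowl_floor below 0.075 m and z of slug1 in the frame of bowl_floor between -0.006 and 0.055 m)) and (height (world z) of slug2 below 0.06 m or (horizontal distance between slug2 and bowl_floor below 0.075 m and z of slug2 in the frame of bowl_floor between -0.006 and 0.055 m)) and (height (world z) of slug3 below 0.06 m or (horizontal distance between slug3 and bowl_floor below 0.075 m and z of slug3 in the frame of bowl_floor between -0.006 and 0.055 m)) and (height (world z) of slug4 below 0.06 m or (horizontal distance between slug4 and bowl_floor below 0.075 m and z of slug4 in the frame of bowl_floor between -0.006 and 0.055 m)) and (height (world z) of slug5 below 0.06 m or (horizontal distance between slug5 and bowl_floor below 0.075 m and z of slug5 in the frame of bowl_floor between -0.006 and 0.055 m))), for 0.5 s.
2. first stirring turn: the rod's tip, within 18 mm of the bowl's floor, passes the far (+x) side of the bowl at least 13 mm from the middle (z of rod in the frame of bowl_floor below 0.018 m and horizontal distance between rod and bowl_floor below 0.079 m and y of rod in the frame of bowl_floor between -0.013 and 0.013 m and x of rod in the frame of bowl_floor above 0.013 m), for 0.04 s.
3. first stirring turn: the rod's tip, within 18 mm of the bowl's floor, passes either flank of the bowl at least 13 mm from the middle (z of rod in the frame of bowl_floor below 0.018 m and horizontal distance between rod and bowl_floor below 0.079 m and x of rod in the frame of bowl_floor between -0.013 and 0.013 m and (y of rod in the frame of bowl_floor above 0.013 m or y of rod in the frame of bowl_floor below -0.013 m)), for 0.04 s.
4. first stirring turn: the rod's tip, within 18 mm of the bowl's floor, passes the near (-x) side of the bowl at least 13 mm from the middle (z of rod in the frame of bowl_floor below 0.018 m and horizontal distance between rod and bowl_floor below 0.079 m and y of rod in the frame of bowl_floor between -0.013 and 0.013 m and x of rod in the frame of bowl_floor below -0.013 m), for 0.04 s.
5. first stirring turn: the rod's tip, within 18 mm of the bowl's floor, passes either flank of the bowl again at least 13 mm from the middle (all of step 3), for 0.04 s.
6. second stirring turn: the rod's tip, within 18 mm of the bowl's floor, passes the far (+x) side of the bowl at least 13 mm from the middle (all of step 2), for 0.04 s.
7. second stirring turn: the rod's tip, within 18 mm of the bowl's floor, passes either flank of the bowl at least 13 mm from the middle (all of step 5), for 0.04 s.
8. second stirring turn: the rod's tip, within 18 mm of the bowl's floor, passes the near (-x) side of the bowl at least 13 mm from the middle (all of step 4), for 0.04 s.
9. second stirring turn: the rod's tip, within 18 mm of the bowl's floor, passes either flank of the bowl again at least 13 mm from the middle (all of step 7), for 0.04 s.
At the end, for the whole second after the job is handed in: Scale still at 33 to 39 mm; all beads in the bowl, centres under 30 mm above its floor; each slug in the bowl with its centre under 24 mm above the floor, or on the pad or worktop; rod hanging in the jar, within 12 mm of its axis, tilt under 0.1 rad; all at rest (value of joint bowl between 0.033 and 0.039 m and horizontal distance between rod and jar_mouth below 0.012 m and angle between rod's own z axis and vertical below 0.1 rad and height (world z) of rod between 0.005 and 0.016 m and horizontal distance between each of bead1_center, bead2_center, bead3_center, bead4_center, bead5_center, bead6_center and bowl_floor below 0.075 m and z of bead1_center in the frame of bowl_floor between -0.006 and 0.03 m and z of bead2_center in the frame of bowl_floor between -0.006 and 0.03 m and z of bead3_center in the frame of bowl_floor between -0.006 and 0.03 m and z of bead4_center in the frame of bowl_floor between -0.006 and 0.03 m and z of bead5_center in the frame of bowl_floor between -0.006 and 0.03 m and z of bead6_center in the frame of bowl_floor between -0.006 and 0.03 m and ((horizontal distance between slug1 and bowl_floor below 0.075 m and z of slug1 in the frame of bowl_floor between -0.006 and 0.024 m) or height (world z) of slug1 below 0.035 m) and ((horizontal distance between slug2 and bowl_floor below 0.075 m and z of slug2 in the frame of bowl_floor between -0.006 and 0.024 m) or height (world z) of slug2 below 0.035 m) and ((horizontal distance between slug3 and bowl_floor below 0.075 m and z of slug3 in the frame of bowl_floor between -0.006 and 0.024 m) or height (world z) of slug3 below 0.035 m) and ((horizontal distance between slug4 and bowl_floor below 0.075 m and z of slug4 in the frame of bowl_floor between -0.006 and 0.024 m) or height (world z) of slug4 below 0.035 m) and ((horizontal distance between slug5 and bowl_floor below 0.075 m and z of slug5 in the frame of bowl_floor between -0.006 and 0.024 m) or height (world z) of slug5 below 0.035 m) and ((horizontal distance between slug6 and bowl_floor below 0.075 m and z of slug6 in the frame of bowl_floor between -0.006 and 0.024 m) or height (world z) of slug6 below 0.035 m) and ((horizontal distance between slug7 and bowl_floor below 0.075 m and z of slug7 in the frame of bowl_floor between -0.006 and 0.024 m) or height (world z) of slug7 below 0.035 m) and ((horizontal distance between slug8 and bowl_floor below 0.075 m and z of slug8 in the frame of bowl_floor between -0.006 and 0.024 m) or height (world z) of slug8 below 0.035 m) and linear speed of each of slug1, slug2, slug3, slug4, slug5, slug6, slug7, slug8, rod below 0.03 m/s and velocity of joint bowl between -0.01 and 0.01 m/s); the robot touches nothing.
It fails at once if a bead is spilled out of the bowl (horizontal distance between any of bead1_center, bead2_center, bead3_center, bead4_center, bead5_center, bead6_center and bowl_floor above 0.1 m).
It fails at once if the tub, the flask or the vial is shifted more than 25 mm or tipped over (distance of any of tub, flask, vial from where it was at the start of the episode above 0.025 m or angle between any of tub, flask, vial's own z axis and vertical above 0.35 rad).
Of slug6, slug7, slug8 only 1 to 3 are there at a start; the rules pass over those that are not, and their reading is None.
At some moment in a run one of slug1, slug2, slug3, slug4, slug5 may be knocked a few centimetres aside while the robot is not near it.
It also fails if it takes over 210 s, if anything falls off the work surface, if the arm or the gripper's body presses on something with over 40 N, if the wrist force passes 120 N, or if a joint passes its speed limit or range.

## Working session

There is one attempt and no reset: what is moved stays moved. The work goes in short steps, Python scripts to look and compute and a tool call to move; the robot and the scene stay as the last step left them, time stands still between calls to the robot, and variables do not carry over. Pictures are saved under pics/ and viewed, at most 14 in all, crops included, and the job is handed in when it is done.

Besides the shell and the picture viewer there is one more tool, called after "Call:" as a command line: name --argument value ..., lists and objects as JSON in quotes. play_rows: Moves the arm, as the interface text tells. Its arguments: {"type":"object","properties":{"motion":{"type":"array"},"grip_force":{"type":"number"}},"required":["motion"]}

```bash
mkdir -p pics; ls; cat > h.py <<'E'
import numpy as np, cv2
from station import get_obs, camera, workorder
from scipy.spatial.transform import Rotation as R
def toolT():
    o=get_obs(); T=np.eye(4); T[:3,:3]=R.from_euler('xyz',o['eef_rot']).as_matrix(); T[:3,3]=o['ee_pos']; return T
def cam(n):
    Tt=toolT(); c=camera(n); c['W']=c['T'] if 'T' in c else Tt@c['T_tool_cam']; return c
def cloud(c):
    z=c['z_map']; K=c['camera_matrix']; v,u=np.mgrid[:z.shape[0],:z.shape[1]]
    p=np.stack([(u-K[0,2])/K[0,0]*z,-(v-K[1,2])/K[1,1]*z,-z],-1)
    return p@c['W'][:3,:3].T+c['W'][:3,3]
def save(c,name,crop=None,s=1):
    im=c['frame'][...,::-1]
    if crop: im=im[crop[1]:crop[3],crop[0]:crop[2]]
    cv2.imwrite('pics/'+name+'.png',cv2.resize(im,None,fx=s,fy=s,interpolation=cv2.INTER_CUBIC))
E
python3 - <<'E'
from h import *
o=get_obs(); print({k:np.round(v,3) for k,v in o.items()})
for n in('top','side'):
    c=cam(n); save(c,n+'0'); np.savez('pics/'+n+'0.npz',P=cloud(c),f=c['frame']); print(n,c['camera_matrix'],c['W'].round(3))
    print([k for k in c])
E
```

```text
pics
{'time_s': np.float64(0.0), 'qpos': array([-1.361,  0.3  ,  1.522,  0.   ,  1.321, -0.067]), 'joint_vel': array([ 0.002, -0.002,  0.001, -0.001, -0.001, -0.001]), 'tau': array([ 5.0000e-03, -5.3180e+01, -3.5274e+01,  7.1000e-02,  2.5000e-02,
       -0.0000e+00]), 'ee_pos': array([ 0.15 , -0.529,  0.192]), 'eef_rot': array([-3.14 , -0.   ,  0.277]), 'force': array([-0.122, -0.303, -0.23 ]), 'moment': array([-0.025,  0.045, -0.004]), 'grip_force': np.float64(0.0), 'grip_width': np.float64(0.094)}
top [[517.95476629   0.         275.03153056]
 [  0.         517.95476629 208.38485553]
 [  0.           0.           1.        ]] [[ 0.026  0.983 -0.183  0.366]
 [-0.999  0.031  0.023  0.015]
 [ 0.028  0.183  0.983  1.333]
 [ 0.     0.     0.     1.   ]]
['frame', 'z_map', 'camera_matrix', 'T', 'W']
side [[383.78798037   0.         282.67956707]
 [  0.         383.78798037 210.09379396]
 [  0.           0.           1.        ]] [[ 0.927  0.278 -0.25   0.391]
 [-0.374  0.676 -0.635 -0.561]
 [-0.007  0.683  0.731  0.729]
 [ 0.     0.     0.     1.   ]]
['frame', 'z_map', 'camera_matrix', 'T', 'W']
```

View pics/top0.png

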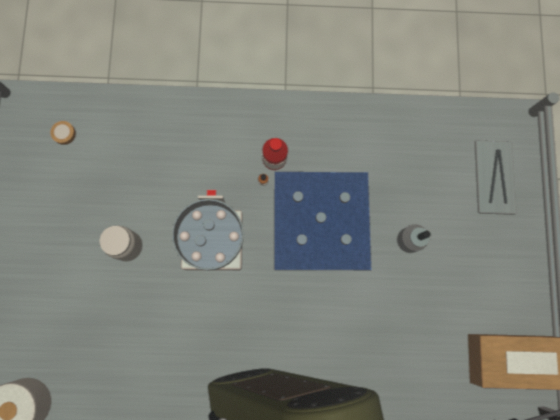

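View pics/side0.png

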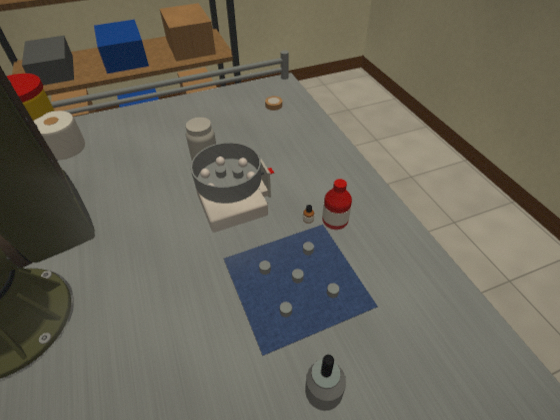

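The top view shows the bowl at (209,236) with six beads and two slugs at (209,226) and (201,240). Five slugs stand on the pad at (298,196), (345,197), (321,217), (302,239) and (347,239). The jar and rod are at (420,237), the tub at (116,241), the flask at (275,152) and the vial at (263,179). So four slugs have to be added.

```bash
python3 - <<'E'
from h import *
d=np.load('pics/top0.npz'); P=d['P']; f=d['f'].astype(int)
def at(u,v,r=1):
    q=P[v-r:v+r+1,u-r:u+r+1].reshape(-1,3); return np.median(q,0).round(4)
for n,u,v in [('s',298,196),('s',345,197),('s',321,217),('s',302,239),('s',347,239),('b',209,226),('b',201,240),('bfloor',218,240),('tub',116,241),('flask',276,146),('vial',263,177),('jar',410,238),('rodtop',426,235),('pointer',211,192)]: print(n,at(u,v))
# slug centres: points z 15..32mm within pad area
m=(P[...,2]>.015)&(P[...,2]<.035)
x,y=P[...,0],P[...,1]
n,l,s,c=cv2.connectedComponentsWithStats(m.astype(np.uint8))
for i in range(1,n):
    if 20<s[i,4]<1500:
        q=P[l==i]; print(i,s[i,4],c[i].round(1),q.mean(0).round(4),((q.max(0)+q.min(0))/2).round(4))
for nm in('top0','side0'):
    d=np.load(f'pics/{nm}.npz');P=d['P']
    for lo,hi,bx in((.10,.16,(.25,.5,.05,.3)),(.082,.088,(.25,.5,-.4,-.15)),(.11,.17,(.25,.5,-.4,-.15))):
        m=(P[...,2]>lo)&(P[...,2]<hi)&(P[...,0]>bx[0])&(P[...,0]<bx[1])&(P[...,1]>bx[2])&(P[...,1]<bx[3]); q=P[m]
        if len(q)>5: print(nm,lo,len(q),q.mean(0).round(4),q.min(0).round(4),q.max(0).round(4))
E
```

```text
s [ 0.6454 -0.0741  0.0208]
s [ 0.6456 -0.1962  0.0226]
s [ 0.5918 -0.1343  0.0224]
s [ 0.5332 -0.0864  0.0223]
s [ 0.5367 -0.2018  0.0206]
b [0.5455 0.142  0.1141]
b [0.5121 0.1594 0.1128]
bfloor [0.516  0.121  0.0932]
tub [0.5028 0.3563 0.1194]
flask [ 0.7446 -0.0113  0.1281]
vial [0.6859 0.0179 0.0488]
jar [ 0.537  -0.3471  0.0754]
rodtop [ 0.5353 -0.3658  0.1464]
pointer [0.6352 0.1449 0.0806]
1 47 [ 4.5 90.9] [0.9027 0.7071 0.0255] [0.9032 0.7073 0.025 ]
3 45 [535.2 110.7] [ 0.8999 -0.7108  0.0261] [ 0.8978 -0.7124  0.0251]
4 395 [ 62.3 131.6] [0.798  0.5474 0.0196] [0.7987 0.5475 0.0214]
21 319 [498.3 175.9] [ 0.7171 -0.6036  0.0192] [ 0.7185 -0.6014  0.0207]
40 40 [272.9 165.9] [ 0.7223 -0.0069  0.0251] [ 0.7272 -0.0096  0.0249]
60 67 [263.3 180.2] [0.6828 0.017  0.0272] [0.6864 0.0177 0.0248]
84 75 [298.  196.3] [ 0.6442 -0.0741  0.0216] [ 0.6445 -0.073   0.0227]
85 77 [344.8 196.8] [ 0.6465 -0.1958  0.0226] [ 0.6471 -0.1955  0.0238]
118 79 [320.9 217.2] [ 0.5913 -0.1342  0.0213] [ 0.5926 -0.1346  0.0228]
126 58 [402.9 242.7] [ 0.531  -0.3446  0.0243] [ 0.5376 -0.3533  0.025 ]
129 79 [301.8 239.2] [ 0.5328 -0.086   0.0213] [ 0.5325 -0.0854  0.0226]
130 80 [346.3 239. ] [ 0.5366 -0.1999  0.0217] [ 0.537  -0.1998  0.0231]
131 56 [136.9 250.4] [0.4918 0.3286 0.0254] [0.4962 0.3363 0.025 ]
162 168 [472.5 356.9] [ 0.2531 -0.5118  0.0249] [ 0.2488 -0.5224  0.025 ]
167 166 [ 42.8 395. ] [0.1412 0.525  0.0258] [0.1324 0.5447 0.0251]
top0 0.1 408 [0.4696 0.1438 0.1258] [0.4423 0.0633 0.1   ] [0.4999 0.2186 0.149 ]
side0 0.1 816 [0.4712 0.1361 0.1226] [0.4415 0.0625 0.1001] [0.4999 0.2188 0.1441]
```

```bash
python3 - <<'E'
from h import *
d=np.load('pics/top0.npz'); P=d['P']; f=d['f']
def circ(q):
    A=np.c_[2*q[:,:2],np.ones(len(q))]; s=np.linalg.lstsq(A,(q[:,:2]**2).sum(1),rcond=None)[0]; return s[:2].round(4),np.sqrt(s[2]+s[0]**2+s[1]**2).round(4)
for nm in('top0','side0'):
    d=np.load(f'pics/{nm}.npz');P=d['P']
    X,Y,Z=P[...,0],P[...,1],P[...,2]; 
    m=(abs(X-.52)<.1)&(abs(Y-.143)<.1)&(Z>.138)&(Z<.15); print(nm,'rim',m.sum(),circ(P[m]))
    for lo,hi in((.07,.098),(.098,.12),(.12,.155)):
        m=(abs(X-.535)<.05)&(abs(Y+.355)<.06)&(Z>lo)&(Z<hi); q=P[m]; print(lo,m.sum(),q.mean(0).round(4),q.min(0).round(3),q.max(0).round(3), circ(q))
    m=(abs(X-.55)<.08)&(abs(Y-.143)<.078)&(Z>.104)&(Z<.122)&(np.hypot(X-.525,Y-.143)<.068)
    n,l,s,c=cv2.connectedComponentsWithStats(m.astype(np.uint8),connectivity=4)
    for i in range(1,n):
        if s[i,4]>10: q=P[l==i]; print(s[i,4],c[i].round(0),((q.max(0)+q.min(0))/2).round(4),f[l==i].mean(0).round(0) if nm=='top0' else '')
E
```

```text
top0 rim 404 (array([0.5239, 0.1411]), np.float64(0.0804))
0.07 280 [ 0.5389 -0.3628  0.0865] [ 0.515 -0.392  0.07 ] [ 0.568 -0.34   0.097] (array([ 0.5403, -0.3675]), np.float64(0.0194))
0.098 24 [ 0.5361 -0.3634  0.1089] [ 0.53  -0.371  0.099] [ 0.545 -0.36   0.12 ] (array([ 0.5385, -0.3692]), np.float64(0.0083))
0.12 65 [ 0.5377 -0.3668  0.1399] [ 0.53  -0.376  0.122] [ 0.546 -0.36   0.149] (array([ 0.5383, -0.368 ]), np.float64(0.0066))
75 [221. 215.] [0.5753 0.1146 0.1131] [169. 160. 151.]
72 [197. 215.] [0.5712 0.1713 0.1125] [168. 160. 151.]
96 [209. 224.] [0.5512 0.1427 0.1118] [126. 136. 137.]
79 [185. 236.] [0.522  0.1993 0.1133] [168. 160. 150.]
63 [233. 236.] [0.5235 0.0847 0.1126] [175. 166. 156.]
97 [200. 240.] [0.5121 0.1616 0.112 ] [126. 136. 138.]
57 [197. 255.] [0.4786 0.1685 0.1115] [175. 166. 156.]
53 [220. 256.] [0.4771 0.1119 0.1116] [177. 168. 158.]
side0 rim 396 (array([0.5237, 0.1405]), np.float64(0.0805))
0.07 639 [ 0.5369 -0.3753  0.0869] [ 0.515 -0.395  0.07 ] [ 0.568 -0.345  0.097] (array([ 0.5397, -0.3705]), np.float64(0.019))
0.098 62 [ 0.5348 -0.374   0.1092] [ 0.53  -0.378  0.098] [ 0.545 -0.362  0.12 ] (array([ 0.5391, -0.3687]), np.float64(0.0088))
0.12 166 [ 0.5372 -0.3713  0.1399] [ 0.53  -0.378  0.121] [ 0.548 -0.361  0.147] (array([ 0.5381, -0.3701]), np.float64(0.0067))
59 [220. 161.] [0.5209 0.1961 0.1102] 
59 [242. 162.] [0.5715 0.1707 0.1102] 
80 [220. 170.] [0.5116 0.1608 0.1093] 
80 [237. 171.] [0.5506 0.1414 0.1094] 
45 [206. 172.] [0.4777 0.1656 0.111 ] 
39 [249. 175.] [0.5742 0.1127 0.1119]
```

Call:
play_rows --motion '[[[0.2, -0.13, 0, 0, 0, 0.01, 0.3], [0.4, -0.26, 0, 0, 0, 0.02, 0.3], [0.6, -0.39, 0, 0, 0, 0.03, 0.3], [0.8, -0.52, 0, 0, 0, 0.044, 0.3], [0.98, -0.643, 0, 0, 0, 0.0441, 0.3], [0.98, -0.643, 0, 0, 0, 0.0441, 0.3], [0.98, -0.643, 0, 0, 0, 0.0441, 0.3]]]' --grip_force 40

```text
time_s: 0.8
ee_pos: [0.3443, -0.3043, 0.1921]
eef_rot: [-3.141, -0.0, 0.004]
force: [-0.2, -1.5, -1.2]
grip_width: 0.0613
grip_force: 0.0
```

Call:
play_rows --motion '[[[0.13, -0.15, 0, 0, 0, 0, 0.3], [0.27, -0.31, 0.05, 0, 0, 0, 0.3], [0.4, -0.47, 0.13, 0, 0, 0, 0.3], [0.54, -0.63, 0.21, 0, 0, 0, 0.3], [0.68, -0.79, 0.29, 0, 0, 0, 0.3], [0.754, -0.873, 0.368, 0, 0, 0.0006, 0.3], [0.754, -0.873, 0.45, 0, 0, 0.0006, 0.3], [0.754, -0.873, 0.45, 0, 0, 0.0006, 0.3]]]'

```text
time_s: 1.6
ee_pos: [0.5292, -0.0885, 0.0764]
eef_rot: [-3.14, 0.006, -0.002]
force: [-0.4, -0.2, 0.6]
grip_width: 0.0612
grip_force: 0.0
```

```bash
cat >> h.py <<'E'
def slugs():
    c=cam('wrist'); P=cloud(c); m=(P[...,2]>.012)&(P[...,2]<.03)&(c['z_map']>.03)
    n,l,s,_=cv2.connectedComponentsWithStats(m.astype(np.uint8))
    for i in range(1,n):
        if s[i,4]>150:
            q=P[l==i]; t=q[q[:,2]>q[:,2].max()-.004]; print(s[i,4],q.mean(0).round(4),((t.max(0)+t.min(0))/2).round(4),np.ptp(q,axis=0).round(3))
    return c
E
python3 - <<'E'
from h import *
o=get_obs(); print(o['ee_pos'],o['eef_rot'],o['qpos']); c=slugs(); save(c,'w1'); print(c['T_tool_cam'].round(3))
E
```

```text
[ 0.52924578 -0.08848406  0.07639711] [-3.14034559e+00  5.79298310e-03 -2.42593444e-03] [-2.33857181e-01  3.99005548e-01  1.67531932e+00 -1.30775264e-04
  1.07319237e+00  1.33943145e+00]
553 [0.6806 0.0096 0.0221] [0.6829 0.0148 0.028 ] [0.022 0.025 0.018]
1131 [ 0.6475 -0.1939  0.0225] [ 0.6478 -0.1953  0.0241] [0.026 0.026 0.014]
979 [ 0.6455 -0.0737  0.0232] [ 0.6458 -0.0735  0.0239] [0.025 0.025 0.014]
356 [0.6129 0.1179 0.025 ] [0.612  0.1171 0.028 ] [0.024 0.008 0.013]
826 [ 0.5934 -0.133   0.0232] [ 0.5932 -0.1336  0.0237] [0.025 0.025 0.014]
2008 [0.5357 0.0676 0.0211] [0.5322 0.0697 0.028 ] [0.146 0.012 0.018]
171 [ 0.5365 -0.3362  0.0149] [ 0.5359 -0.3366  0.0175] [0.033 0.01  0.007]
798 [ 0.5394 -0.1973  0.0225] [ 0.5382 -0.1988  0.0236] [0.025 0.026 0.013]
710 [ 0.5355 -0.0856  0.0229] [ 0.5341 -0.0855  0.0235] [0.026 0.025 0.013]
[[ 0.001  0.962  0.273  0.079]
 [ 1.    -0.001 -0.001  0.   ]
 [-0.     0.273 -0.962 -0.193]
 [ 0.     0.     0.     1.   ]]
```

View pics/w1.png

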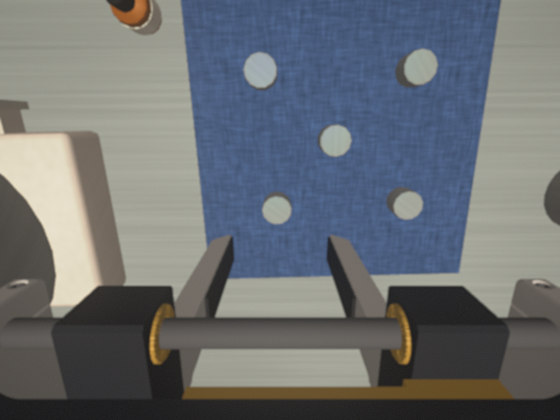

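The wrist view shows slug A at (277,210), centred between the fingers, and the other four slugs at the positions measured before. Descending.

Call:
play_rows --motion '[[[0.004, 0, 0.1, 0, 0, 0, 0.3], [0.004, 0, 0.18, 0, 0, 0, 0.3], [0.004, 0, 0.21, 0, 0, 0, 0.3], [0.004, 0, 0.21, 0, 0, 0, 0.1], [0.004, 0, 0.21, 0, 0, 0, -1], [0.004, 0, 0.21, 0, 0, 0, -1], [0.004, 0, 0.21, 0, 0, 0, -1], [0.004, 0, 0.21, 0, 0, 0, -1], [0.004, 0, 0.21, 0, 0, 0, -1]]]'

```text
time_s: 2.55
ee_pos: [0.5317, -0.0893, 0.0274]
eef_rot: [3.142, -0.0, -0.004]
force: [0.0, 0.6, -0.2]
grip_width: 0.0168
grip_force: 0.0
```

```bash
python3 - <<'E'
from h import *
o=get_obs(); print(o['ee_pos'],o['grip_width'],o['grip_force']); c=slugs(); save(c,'w2')
c=cam('top'); P=cloud(c); X,Y,Z=P[...,0],P[...,1],P[...,2]
E
```

```text
[ 0.53168481 -0.08925979  0.02737755] 0.016775041643664373 0.0
532 [0.6762 0.0135 0.0213] [0.676  0.0178 0.028 ] [0.009 0.023 0.018]
1848 [ 0.6475 -0.1936  0.0224] [ 0.6481 -0.1959  0.0239] [0.025 0.027 0.014]
1549 [ 0.6456 -0.0738  0.0232] [ 0.646  -0.0734  0.024 ] [0.025 0.025 0.014]
1261 [ 0.5936 -0.1329  0.0231] [ 0.5931 -0.1335  0.0236] [0.025 0.025 0.014]
3603 [0.5388 0.0677 0.0212] [0.5344 0.0697 0.028 ] [0.143 0.029 0.018]
1222 [ 0.5398 -0.197   0.0222] [ 0.5383 -0.199   0.024 ] [0.026 0.026 0.014]
980 [ 0.5365 -0.0864  0.0227] [ 0.5344 -0.0852  0.0234] [0.026 0.025 0.013]
```

View pics/w2.png

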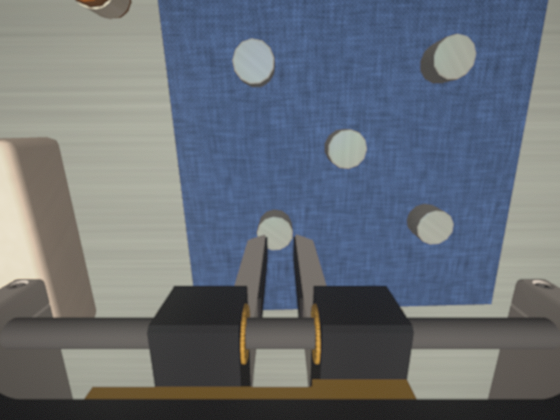

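```bash
python3 - <<'E'
from h import *
o=get_obs(); print(o['ee_pos'],o['grip_width'])
c=cam('wrist'); P=cloud(c); z=c['z_map']
for v in range(225,300,6):
    print(v,[(tuple((P[v,u]*1000).round(0)) if z[v,u]>0 else 0) for u in (256,262,268,280,292,300,308)])
E
```

```text
[ 0.53161402 -0.08925604  0.027205  ] 0.008758454554799696
225 [(np.float64(534.0), np.float64(-71.0), np.float64(4.0)), (np.float64(541.0), np.float64(-77.0), np.float64(23.0)), (np.float64(541.0), np.float64(-81.0), np.float64(23.0)), (np.float64(541.0), np.float64(-90.0), np.float64(24.0)), (np.float64(533.0), np.float64(-99.0), np.float64(3.0)), (np.float64(534.0), np.float64(-105.0), np.float64(3.0)), (np.float64(534.0), np.float64(-112.0), np.float64(4.0))]
231 [(np.float64(528.0), np.float64(-71.0), np.float64(3.0)), (np.float64(536.0), np.float64(-77.0), np.float64(24.0)), (np.float64(536.0), np.float64(-81.0), np.float64(24.0)), (np.float64(536.0), np.float64(-90.0), np.float64(24.0)), (np.float64(528.0), np.float64(-99.0), np.float64(3.0)), (np.float64(528.0), np.float64(-106.0), np.float64(3.0)), (np.float64(529.0), np.float64(-112.0), np.float64(5.0))]
237 [(np.float64(524.0), np.float64(-71.0), np.float64(3.0)), (np.float64(532.0), np.float64(-77.0), np.float64(23.0)), (np.float64(540.0), np.float64(-82.0), np.float64(45.0)), (np.float64(532.0), np.float64(-90.0), np.flo
[... 3617 characters left out ...]
t64(538.0), np.float64(-85.0), np.float64(104.0)), (np.float64(476.0), np.float64(-90.0), np.float64(3.0)), (np.float64(539.0), np.float64(-95.0), np.float64(105.0)), (np.float64(564.0), np.float64(-96.0), np.float64(146.0)), (np.float64(565.0), np.float64(-98.0), np.float64(147.0))]
297 [(np.float64(564.0), np.float64(-83.0), np.float64(149.0)), (np.float64(541.0), np.float64(-82.0), np.float64(112.0)), (np.float64(539.0), np.float64(-85.0), np.float64(111.0)), (np.float64(470.0), np.float64(-90.0), np.float64(3.0)), (np.float64(539.0), np.float64(-95.0), np.float64(110.0)), (np.float64(562.0), np.float64(-96.0), np.float64(146.0)), (np.float64(565.0), np.float64(-97.0), np.float64(150.0))]
```

The wrist depth shows the fingertips at z≈0.045 (pixels (265,240) and (300,240)), above the slug. So the real grasp point sits about 37 mm behind the reported TCP. I'll open and go lower with care.

Call:
play_rows --motion '[[[0.0, 0, -0.03, 0, 0, 0, 0.3], [0.006, -0.008, -0.03, 0, 0, 0, 0.3], [0.012, -0.015, -0.03, 0, 0, 0, 0.3], [0.012, -0.015, 0.0, 0, 0, 0, 0.3], [0.012, -0.015, 0.04, 0, 0, 0, 0.3], [0.012, -0.015, 0.08, 0, 0, 0, 0.3], [0.012, -0.015, 0.08, 0, 0, 0, 0.3]]]'

```text
time_s: 3.4
ee_pos: [0.5335, -0.0853, 0.0051]
eef_rot: [-3.141, 0.003, -0.004]
force: [0.0, 0.5, 0.0]
grip_width: 0.057
grip_force: 0.0
```

```bash
python3 - <<'E'
from h import *
o=get_obs(); print(o['ee_pos'],o['grip_width'],o['force'])
c=cam('wrist'); P=cloud(c); X,Y,Z=[P[...,i]-o['ee_pos'][i] for i in range(3)]
m=(abs(X)<.02)&(abs(Y)<.06)&(Z<.09)&(P[...,2]>.008)&(abs(Y)>.022); q=P[m]
print(len(q)); 
for s in(1,-1):
    t=q[(q[:,1]-o['ee_pos'][1])*s>0]; t=t[np.argsort(t[:,2])]; print(t[:3].round(4),t.max(0).round(4), t.min(0).round(4))
E
```

```text
[ 0.53352313 -0.08530573  0.00513433] 0.05695515965155596 [0.03982832 0.45414608 0.03867015]
5053
[[ 0.5405 -0.0559  0.0183]
 [ 0.5414 -0.0554  0.0187]
 [ 0.5301 -0.0568  0.0187]] [ 0.5438 -0.0448  0.0951] [ 0.5244 -0.0575  0.0183]
[[ 0.5405 -0.1145  0.0187]
 [ 0.5406 -0.1152  0.0188]
 [ 0.542  -0.117   0.0189]] [ 0.5435 -0.1138  0.0951] [ 0.524  -0.1267  0.0187]
```

Call:
play_rows --motion '[[[0.004, 0, 0.03, 0, 0, 0, 0.3], [0.004, 0, 0.056, 0, 0, 0, 0.1], [0.004, 0, 0.056, 0, 0, 0, -0.2], [0.004, 0, 0.056, 0, 0, 0, -1], [0.004, 0, 0.056, 0, 0, 0, -1], [0.004, 0, 0.056, 0, 0, 0, -1], [0.004, 0, 0.056, 0, 0, 0, -1]]]'

```text
time_s: 4.15
ee_pos: [0.5358, -0.0856, -0.0066]
eef_rot: [3.141, -0.0, -0.004]
force: [-0.4, 0.1, 1.9]
grip_width: 0.025
grip_force: 40.0
```

Call:
play_rows --motion '[[[0, 0, -0.1, 0, 0, 0, -1], [0, 0, -0.28, 0, 0, 0, -1], [0, 0, -0.46, 0, 0, 0, -1], [-0.02, -0.1, -0.6, 0, 0, 0, -1], [-0.05, -0.26, -0.668, 0, 0, 0, -1], [-0.08, -0.42, -0.668, 0, 0, 0, -1], [-0.1, -0.58, -0.668, 0, 0, 0, -1], [-0.12, -0.72, -0.668, 0, 0, 0, -1], [-0.12, -0.81, -0.668, 0, 0, 0, -1], [-0.12, -0.81, -0.668, 0, 0, 0, -1]]]'

```text
time_s: 5.15
ee_pos: [0.5061, 0.1193, 0.1602]
eef_rot: [-3.141, -0.0, -0.001]
force: [0.6, 0.1, -0.5]
grip_width: 0.0251
grip_force: 40.0
```

```bash
cat >> h.py <<'E'
def bowl(name='top',ctr=(.524,.141),save_as=None):
    c=cam(name); P=cloud(c); r=np.hypot(P[...,0]-ctr[0],P[...,1]-ctr[1]); m=(r<.06)&(P[...,2]<.14)
    if save_as: save(c,save_as,(150,180,270,290) if name=='top' else None,5 if name=='top' else 1)
    zf=np.percentile(P[m][:,2],5) if m.sum()>20 else None; print('floor5%',zf,m.sum()); return c
E
python3 - <<'E'
from h import *
o=get_obs(); print(o['ee_pos'],o['eef_rot'],o['grip_width'],o['grip_force'])
c=bowl('wrist'); save(c,'w3')
E
```

```text
[0.50607014 0.11926392 0.16018874] [-3.14129485e+00 -4.26086265e-05 -1.10351154e-03] 0.025149275435062405 39.99998152256012
floor5% 0.09286085827005537 13360
```

View pics/w3.png

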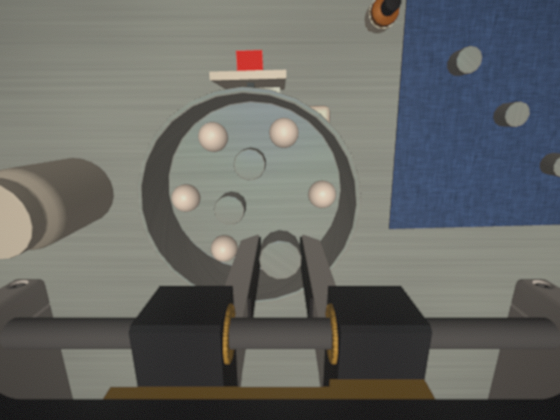

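The slug is held at (280,258) over the bowl's near right side, with two slugs inside at (250,163) and (229,209). Lower and release.

Call:
play_rows --motion '[[[0, 0.008, 0.1, 0, 0, 0, -1], [0, 0.008, 0.2, 0, 0, 0, -1], [0, 0.008, 0.25, 0, 0, 0, -1], [0, 0.008, 0.282, 0, 0, 0, -1], [0, 0.008, 0.282, 0, 0, 0, -1], [0, 0.008, 0.282, 0, 0, 0, -0.2], [0, 0.008, 0.282, 0, 0, 0, -0.2], [0, 0.008, 0.282, 0, 0, 0, -0.2], [0, 0.008, 0.2, 0, 0, 0, -0.2], [0, 0.008, 0.1, 0, 0, 0, -0.2]]]'

```text
time_s: 6.2
ee_pos: [0.506, 0.115, 0.1354]
eef_rot: [3.141, 0.001, -0.004]
force: [-0.8, -0.2, 0.2]
grip_width: 0.0378
grip_force: 0.0
```

Call:
play_rows --motion '[[[0, 0, -0.2, 0, 0, 0, -0.2], [0, 0.15, -0.2, 0, 0, 0, 0.1], [0.07, 0.34, -0.2, 0, 0, 0, 0.3], [0.14, 0.53, -0.1, 0, 0, 0, 0.3], [0.21, 0.72, 0, 0, 0, 0, 0.3], [0.27, 0.9, 0.1, 0, 0, 0, 0.3], [0.344, 1, 0.2, 0, 0, 0, 0.3], [0.344, 1, 0.2, 0, 0, 0, 0.3], [0.344, 1, 0.2, 0, 0, 0, 0.3]]]'

```text
time_s: 7.1
ee_pos: [0.5912, -0.1359, 0.0843]
eef_rot: [-3.141, 0.002, -0.005]
force: [0.1, 0.5, 0.2]
grip_width: 0.0613
grip_force: 0.0
```

```bash
cat >> h.py <<'E'
def topbowl(tag=None):
    c=cam('top'); P=cloud(c); X,Y,Z=P[...,0],P[...,1],P[...,2]
    zf=np.percentile(Z[np.hypot(X-.53,Y-.141)<.05],4); print('floor',zf.round(4))
    m=(np.hypot(X-.524,Y-.141)<.072)&(Z>zf+.012)&(Z<zf+.06)&((X>.47)|(Z<zf+.028))
    n,l,s,_=cv2.connectedComponentsWithStats(m.astype(np.uint8),connectivity=4)
    for i in range(1,n):
        if s[i,4]>20: q=P[l==i]; mm=(q.max(0)+q.min(0))/2; print(s[i,4],'off',((mm[:2]-[.524,.141])*1e3).round(0),'top',((q[:,2].max()-zf)*1e3).round(0),c['frame'][l==i].mean(0).round(0))
    if tag: save(c,tag,(150,180,270,290),5)
E
python3 - <<'E'
from h import *
topbowl(); o=get_obs(); print(o['ee_pos'],o['grip_width']); c=slugs()
E
```

```text
floor 0.0821
77 off [48. 31.] top 33.0 [177. 168. 159.]
76 off [ 51. -26.] top 31.0 [178. 169. 160.]
97 off [26.  3.] top 29.0 [133. 144. 146.]
79 off [-3. 58.] top 32.0 [177. 169. 159.]
79 off [  0. -60.] top 34.0 [178. 170. 161.]
97 off [-12.  20.] top 29.0 [134. 144. 146.]
94 off [-19. -28.] top 31.0 [135. 146. 149.]
78 off [-50.  28.] top 32.0 [178. 170. 160.]
78 off [-51. -29.] top 30.0 [178. 170. 161.]
[ 0.59142758 -0.13496919  0.08554428] 0.061190498567004856
725 [ 0.7336 -0.033   0.0216] [ 0.7372 -0.023   0.028 ] [0.044 0.045 0.018]
513 [0.6873 0.0075 0.0224] [0.6885 0.0119 0.0281] [0.028 0.018 0.018]
760 [ 0.6486 -0.1948  0.0231] [ 0.6484 -0.1959  0.024 ] [0.024 0.026 0.014]
762 [ 0.6465 -0.0746  0.023 ] [ 0.6462 -0.0738  0.0235] [0.025 0.025 0.014]
662 [ 0.5943 -0.1339  0.023 ] [ 0.593  -0.1342  0.0239] [0.025 0.025 0.014]
1789 [0.5591 0.0717 0.0211] [0.5496 0.088  0.028 ] [0.104 0.06  0.018]
1054 [ 0.5569 -0.3446  0.0213] [ 0.5467 -0.3545  0.028 ] [0.062 0.048 0.018]
```

Call:
play_rows --motion '[[[0.006, -0.004, 0.15, 0, 0, 0, 0.3], [0.006, -0.004, 0.28, 0, 0, 0, 0.3], [0.006, -0.004, 0.34, 0, 0, 0, 0.2], [0.006, -0.004, 0.368, 0, 0, 0, 0.1], [0.006, -0.004, 0.368, 0, 0, 0, -0.2], [0.006, -0.004, 0.368, 0, 0, 0, -1], [0.006, -0.004, 0.368, 0, 0, 0, -1], [0.006, -0.004, 0.368, 0, 0, 0, -1], [0.006, -0.004, 0.368, 0, 0, 0, -1]]]'

```text
time_s: 8.1
ee_pos: [0.5935, -0.1345, -0.0057]
eef_rot: [3.141, -0.002, -0.004]
force: [-1.7, 0.3, 7.0]
grip_width: 0.0251
grip_force: 40.0
```

Call:
play_rows --motion '[[[0, 0, -0.1, 0, 0, 0, -1], [0, 0, -0.28, 0, 0, 0, -1], [0, 0, -0.46, 0, 0, 0, -1], [-0.02, -0.1, -0.6, 0, 0, 0, -1], [-0.06, -0.26, -0.667, 0, 0, -0.02, -1], [-0.1, -0.42, -0.667, 0, 0, -0.04, -1], [-0.14, -0.58, -0.667, 0, 0, -0.06, -1], [-0.18, -0.74, -0.667, 0, 0, -0.0778, -1], [-0.2, -0.88, -0.667, 0, 0, -0.0778, -1], [-0.212, -0.98, -0.667, 0, 0, -0.0778, -1]]]'

```text
time_s: 9.1
ee_pos: [0.5403, 0.113, 0.1603]
eef_rot: [-3.142, -0.0, 0.486]
force: [0.8, -0.0, 0.2]
grip_width: 0.0253
grip_force: 40.0
```

Call:
play_rows --motion '[[[0, 0, 0, 0, 0, 0, -1], [0, 0, 0, 0, 0, 0, -1], [0, 0, 0, 0, 0, 0, -1]]]'

```text
time_s: 9.4
ee_pos: [0.5411, 0.11, 0.1599]
eef_rot: [3.141, 0.0, 0.484]
force: [0.0, -0.2, -0.8]
grip_width: 0.0253
grip_force: 40.0
```

Call:
play_rows --motion '[[[0, 0, 0.1, 0, 0, 0, -1], [0, 0, 0.2, 0, 0, 0, -1], [0, 0, 0.27, 0, 0, 0, -1], [0, 0, 0.306, 0, 0, 0, -1], [0, 0, 0.306, 0, 0, 0, -1], [0, 0, 0.306, 0, 0, 0, -0.2], [0, 0, 0.306, 0, 0, 0, -0.2], [0, 0, 0.306, 0, 0, 0, -0.2], [0, 0, 0.2, 0, 0, 0, -0.2], [0, 0, 0.0, 0, 0, 0, -0.2]]]'

```text
time_s: 10.4
ee_pos: [0.5394, 0.1107, 0.1585]
eef_rot: [-3.14, 0.005, 0.485]
force: [0.7, 0.4, 0.3]
grip_width: 0.0377
grip_force: 0.0
```

Call:
play_rows --motion '[[[0, 0, -0.1, 0, 0, 0, -0.2], [-0.07, 0.13, -0.1, 0, 0, 0.02, 0.1], [-0.16, 0.3, -0.1, 0, 0, 0.04, 0.3], [-0.25, 0.47, -0.1, 0, 0, 0.06, 0.3], [-0.34, 0.64, 0, 0, 0, 0.077, 0.3], [-0.43, 0.8, 0.1, 0, 0, 0.077, 0.3], [-0.469, 0.87, 0.2, 0, 0, 0.077, 0.3], [-0.469, 0.87, 0.2, 0, 0, 0.077, 0.3]]]'

```text
time_s: 11.2
ee_pos: [0.5367, -0.1385, 0.1069]
eef_rot: [-3.14, 0.005, -0.002]
force: [0.1, 0.6, 0.0]
grip_width: 0.0612
grip_force: 0.0
```

```bash
python3 - <<'E'
from h import *
topbowl(); o=get_obs(); print(o['ee_pos'],o['eef_rot'],o['grip_width']); c=slugs()
E
```

```text
floor 0.0762
78 off [ 51. -26.] top 33.0 [175. 167. 158.]
74 off [48. 32.] top 31.0 [176. 168. 158.]
93 off [26.  3.] top 29.0 [133. 143. 145.]
93 off [ 15. -31.] top 31.0 [134. 144. 146.]
79 off [-3. 58.] top 30.0 [176. 167. 158.]
76 off [  1. -59.] top 31.0 [177. 168. 159.]
95 off [-12.  20.] top 30.0 [132. 143. 145.]
97 off [-20. -28.] top 29.0 [133. 144. 147.]
78 off [-50.  27.] top 32.0 [176. 167. 158.]
79 off [-50. -28.] top 33.0 [178. 170. 161.]
[ 0.53777114 -0.13699592  0.10897937] [-3.14081618e+00  2.23838633e-03 -1.31935575e-03] 0.061114143030883084
529 [0.684  0.0084 0.0224] [0.6877 0.0151 0.028 ] [0.028 0.023 0.018]
759 [ 0.6474 -0.1948  0.023 ] [ 0.6477 -0.1956  0.024 ] [0.025 0.025 0.014]
760 [ 0.6454 -0.0744  0.023 ] [ 0.6461 -0.0735  0.0238] [0.025 0.025 0.014]
1901 [0.5338 0.0678 0.0212] [0.5271 0.0696 0.028 ] [0.148 0.042 0.018]
850 [ 0.5522 -0.3422  0.0213] [ 0.546  -0.3488  0.028 ] [0.062 0.041 0.018]
582 [ 0.5394 -0.1982  0.0228] [ 0.5382 -0.1989  0.0237] [0.025 0.025 0.013]
```

Call:
play_rows --motion '[[[0, 0.15, 0, 0, 0, 0, 0.3], [0, 0.248, 0.1, 0, 0, 0, 0.3], [0.002, 0.248, 0.25, 0, 0, 0, 0.3], [0.002, 0.248, 0.38, 0, 0, 0, 0.2], [0.002, 0.248, 0.44, 0, 0, 0, 0.1], [0.002, 0.248, 0.456, 0, 0, 0, -0.2], [0.002, 0.248, 0.456, 0, 0, 0, -1], [0.002, 0.248, 0.456, 0, 0, 0, -1], [0.002, 0.248, 0.456, 0, 0, 0, -1], [0.002, 0.248, 0.456, 0, 0, 0, -1]]]'

```text
time_s: 12.3
ee_pos: [0.5401, -0.1983, -0.0024]
eef_rot: [3.141, -0.003, 0.001]
force: [-0.8, 1.4, 8.0]
grip_width: 0.0247
grip_force: 40.0
```

Call:
play_rows --motion '[[[0, 0, -0.1, 0, 0, 0, -1], [0, 0, -0.28, 0, 0, 0, -1], [0, 0, -0.46, 0, 0, -0.02, -1], [-0.02, -0.06, -0.6, 0, 0, -0.04, -1], [-0.06, -0.18, -0.65, 0, 0, -0.06, -1], [-0.1, -0.3, -0.65, 0, 0, -0.08, -1], [-0.14, -0.42, -0.65, 0, 0, -0.1, -1], [-0.17, -0.54, -0.65, 0, 0, -0.12, -1], [-0.192, -0.64, -0.65, 0, 0, -0.14, -1], [-0.192, -0.68, -0.65, 0, 0, -0.15, -1]]]'

```text
time_s: 13.3
ee_pos: [0.4904, -0.0264, 0.1593]
eef_rot: [3.141, -0.001, 0.95]
force: [0.0, -0.6, -0.5]
grip_width: 0.0249
grip_force: 40.0
```

Call:
play_rows --motion '[[[0.1, -0.073, 0, 0, 0, -0.02, -1], [0.2, -0.146, 0, 0, 0, -0.04, -1], [0.32, -0.233, 0, 0, 0, -0.06, -1], [0.44, -0.32, 0, 0, 0, -0.08, -1], [0.54, -0.393, 0, 0, 0, -0.1, -1], [0.54, -0.393, 0, 0, 0, -0.1, -1], [0.54, -0.393, 0, 0, 0, -0.1, -1], [0.54, -0.393, 0, 0, 0, -0.1, -1]]]'

```text
time_s: 14.1
ee_pos: [0.4907, 0.138, 0.1587]
eef_rot: [3.141, 0.0, 1.57]
force: [-0.4, 0.1, -0.6]
grip_width: 0.0248
grip_force: 40.0
```

Call:
play_rows --motion '[[[0.004, 0.005, 0.1, 0, 0, 0, -1], [0.004, 0.005, 0.2, 0, 0, 0, -1], [0.004, 0.005, 0.27, 0, 0, 0, -1], [0.004, 0.005, 0.311, 0, 0, 0, -1], [0.004, 0.005, 0.311, 0, 0, 0, -1], [0.004, 0.005, 0.311, 0, 0, 0, -0.2], [0.004, 0.005, 0.311, 0, 0, 0, -0.2], [0.004, 0.005, 0.311, 0, 0, 0, -0.2], [0.004, 0.005, 0.2, 0, 0, 0, -0.2], [0.004, 0.005, 0.0, 0, 0, 0, -0.2]]]'

```text
time_s: 15.1
ee_pos: [0.4904, 0.1395, 0.1573]
eef_rot: [-3.136, 0.001, 1.572]
force: [0.4, 0.5, 0.8]
grip_width: 0.0375
grip_force: 0.0
```

Call:
play_rows --motion '[[[0, 0, -0.1, 0, 0, 0.02, -0.2], [-0.1, 0.03, -0.1, 0, 0, 0.04, 0.1], [-0.26, 0.07, -0.1, 0, 0, 0.06, 0.3], [-0.42, 0.11, -0.1, 0, 0, 0.08, 0.3], [-0.58, 0.15, -0.1, 0, 0, 0.1, 0.3], [-0.74, 0.19, -0.1, 0, 0, 0.12, 0.3], [-0.9, 0.23, -0.1, 0, 0, 0.14, 0.3], [-1, 0.26, 0.0, 0, 0, 0.16, 0.3], [-1, 0.28, 0.1, 0, 0, 0.18, 0.3], [-1, 0.3, 0.1, 0, 0, 0.2, 0.3]]]'

```text
time_s: 16.1
ee_pos: [0.5659, -0.1107, 0.1304]
eef_rot: [-3.139, 0.004, 0.308]
force: [0.2, 0.5, 0.0]
grip_width: 0.0611
grip_force: 0.0
```

Call:
play_rows --motion '[[[0, 0, 0, 0, 0, 0.02, 0.3], [0, 0, 0, 0, 0, 0.04, 0.3], [0, 0, 0, 0, 0, 0.05, 0.3], [0, 0, 0, 0, 0, 0.05, 0.3], [0, 0, 0, 0, 0, 0.05, 0.3]]]'

```text
time_s: 16.6
ee_pos: [0.5672, -0.1102, 0.1337]
eef_rot: [3.141, -0.0, 0.003]
force: [-0.2, -0.5, 0.6]
grip_width: 0.0611
grip_force: 0.0
```

```bash
python3 - <<'E'
from h import *
topbowl(); o=get_obs(); print(o['ee_pos'],o['eef_rot'],o['grip_width']); c=slugs()
E
```

```text
floor 0.0707
76 off [ 52. -25.] top 30.0 [176. 167. 158.]
74 off [48. 31.] top 32.0 [176. 167. 158.]
93 off [27.  1.] top 30.0 [132. 142. 143.]
92 off [ 16. -32.] top 30.0 [133. 143. 146.]
77 off [-2. 58.] top 34.0 [176. 167. 158.]
76 off [  0. -59.] top 30.0 [178. 169. 160.]
95 off [-12.  21.] top 29.0 [129. 139. 141.]
189 off [-26. -16.] top 31.0 [132. 143. 145.]
79 off [-49.  27.] top 33.0 [176. 167. 158.]
78 off [-50. -28.] top 33.0 [177. 168. 159.]
[ 0.56717327 -0.1101692   0.1336447 ] [ 3.14149878e+00 -3.39028197e-04  2.92836252e-03] 0.06101045375350735
419 [ 0.7281 -0.0281  0.0217] [ 0.7328 -0.0194  0.028 ] [0.037 0.049 0.018]
305 [0.6849 0.0082 0.0229] [0.6877 0.0147 0.028 ] [0.028 0.023 0.018]
595 [ 0.648  -0.1944  0.0229] [ 0.6479 -0.1953  0.024 ] [0.025 0.026 0.014]
555 [ 0.6459 -0.0739  0.0233] [ 0.646  -0.0734  0.0238] [0.025 0.025 0.014]
1432 [0.5502 0.076  0.0216] [0.5451 0.0929 0.028 ] [0.166 0.057 0.018]
736 [ 0.5538 -0.3432  0.0212] [ 0.5463 -0.3539  0.028 ] [0.061 0.041 0.018]
```

Call:
play_rows --motion '[[[0.13, 0.14, 0.05, 0, 0, 0, 0.3], [0.26, 0.28, 0.1, 0, 0, 0, 0.3], [0.32, 0.341, 0.25, 0, 0, 0, 0.3], [0.32, 0.341, 0.4, 0, 0, 0, 0.2], [0.32, 0.341, 0.5, 0, 0, 0, 0.1], [0.32, 0.341, 0.545, 0, 0, 0, 0.0], [0.32, 0.341, 0.545, 0, 0, 0, -0.5], [0.32, 0.341, 0.545, 0, 0, 0, -1], [0.32, 0.341, 0.545, 0, 0, 0, -1], [0.32, 0.341, 0.545, 0, 0, 0, -1]]]'

```text
time_s: 17.7
ee_pos: [0.6481, -0.1956, -0.0009]
eef_rot: [3.141, -0.003, 0.001]
force: [0.1, 0.3, 6.8]
grip_width: 0.0246
grip_force: 40.0
```

Call:
play_rows --motion '[[[0, 0, 0, 0, 0, 0, -1], [0, 0, 0, 0, 0, 0, -1], [0, 0, 0, 0, 0, 0, -1]]]'

```text
time_s: 18.0
ee_pos: [0.6482, -0.1956, -0.0009]
eef_rot: [3.141, -0.003, 0.001]
force: [-0.7, -0.6, 7.3]
grip_width: 0.0247
grip_force: 40.0
```

Call:
play_rows --motion '[[[0, 0, -0.1, 0, 0, 0, -1], [0, 0, -0.28, 0, 0, 0, -1], [0, 0, -0.46, 0, 0, 0, -1], [-0.03, -0.1, -0.6, 0, 0, 0, -1], [-0.08, -0.25, -0.645, 0, 0, 0, -1], [-0.12, -0.42, -0.645, 0, 0, 0, -1], [-0.17, -0.58, -0.645, 0, 0, 0, -1], [-0.22, -0.72, -0.645, 0, 0, 0, -1], [-0.24, -0.8, -0.645, 0, 0, 0, -1]]]'

```text
time_s: 18.9
ee_pos: [0.5861, 0.0071, 0.1593]
eef_rot: [-3.141, -0.001, 0.003]
force: [1.2, -0.1, -1.1]
grip_width: 0.0248
grip_force: 40.0
```

Call:
play_rows --motion '[[[-0.04, -0.14, 0, 0, 0, 0.02, -1], [-0.08, -0.28, 0, 0, 0, 0.04, -1], [-0.12, -0.42, 0, 0, 0, 0.06, -1], [-0.16, -0.56, 0, 0, 0, 0.075, -1], [-0.192, -0.674, 0, 0, 0, 0.075, -1], [-0.192, -0.674, 0, 0, 0, 0.075, -1], [-0.192, -0.674, 0, 0, 0, 0.075, -1], [-0.192, -0.674, 0, 0, 0, 0.075, -1]]]'

```text
time_s: 19.7
ee_pos: [0.5392, 0.1722, 0.1587]
eef_rot: [-3.141, -0.0, -0.471]
force: [0.5, -0.1, 0.1]
grip_width: 0.0253
grip_force: 40.0
```

Call:
play_rows --motion '[[[0, 0, 0.1, 0, 0, 0, -1], [0, 0, 0.2, 0, 0, 0, -1], [0, 0, 0.28, 0, 0, 0, -1], [0, 0, 0.327, 0, 0, 0, -1], [0, 0, 0.327, 0, 0, 0, -1], [0, 0, 0.327, 0, 0, 0, -0.2], [0, 0, 0.327, 0, 0, 0, -0.2], [0, 0, 0.327, 0, 0, 0, -0.2], [0, 0, 0.2, 0, 0, 0, -0.2], [0, 0, 0.0, 0, 0, 0, -0.2]]]'

```text
time_s: 20.7
ee_pos: [0.5376, 0.1727, 0.1575]
eef_rot: [3.138, 0.004, -0.47]
force: [0.2, 0.7, 0.3]
grip_width: 0.0378
grip_force: 0.0
```

Call:
play_rows --motion '[[[0, 0, -0.1, 0, 0, 0, -0.2], [0.07, 0.13, -0.1, 0, 0, -0.02, 0.1], [0.16, 0.3, -0.1, 0, 0, -0.04, 0.3], [0.25, 0.47, -0.1, 0, 0, -0.06, 0.3], [0.34, 0.64, -0.1, 0, 0, -0.075, 0.3], [0.43, 0.8, -0.1, 0, 0, -0.075, 0.3], [0.469, 0.87, -0.1, 0, 0, -0.075, 0.3], [0.469, 0.87, -0.1, 0, 0, -0.075, 0.3]]]'

```text
time_s: 21.5
ee_pos: [0.5448, -0.0763, 0.1839]
eef_rot: [3.141, -0.001, -0.002]
force: [0.3, 0.6, -0.2]
grip_width: 0.0609
grip_force: 0.0
```

```bash
python3 - <<'E'
from h import *
topbowl('tb4'); o=get_obs(); print(o['ee_pos'],o['eef_rot'],o['grip_width']); c=slugs()
E
```

```text
floor 0.0654
76 off [49. 31.] top 29.0 [175. 166. 157.]
72 off [ 51. -26.] top 30.0 [176. 167. 158.]
93 off [26.  2.] top 28.0 [131. 141. 143.]
182 off [ 2. 25.] top 29.0 [130. 140. 142.]
93 off [ 15. -32.] top 29.0 [132. 143. 145.]
77 off [-3. 57.] top 32.0 [175. 167. 158.]
77 off [ -0. -59.] top 34.0 [176. 168. 159.]
95 off [-20. -27.] top 30.0 [132. 142. 145.]
91 off [-33.  -4.] top 27.0 [133. 143. 146.]
77 off [-49.  28.] top 30.0 [177. 169. 159.]
73 off [-52. -27.] top 32.0 [179. 170. 160.]
[ 0.54480055 -0.07466678  0.18375437] [ 3.14158345e+00 -5.01444473e-04 -1.01909206e-03] 0.061336047938753455
261 [ 0.7245 -0.0222  0.0216] [ 0.7307 -0.0176  0.0281] [0.033 0.053 0.018]
179 [0.6824 0.0098 0.0232] [0.6865 0.0152 0.028 ] [0.027 0.026 0.018]
424 [ 0.6455 -0.0734  0.0234] [ 0.6457 -0.0731  0.0236] [0.025 0.025 0.013]
676 [0.5326 0.0676 0.0212] [0.5268 0.0703 0.028 ] [0.148 0.01  0.018]
568 [ 0.5504 -0.3419  0.0212] [ 0.545  -0.3493  0.028 ] [0.065 0.041 0.018]
```

View pics/tb4.png

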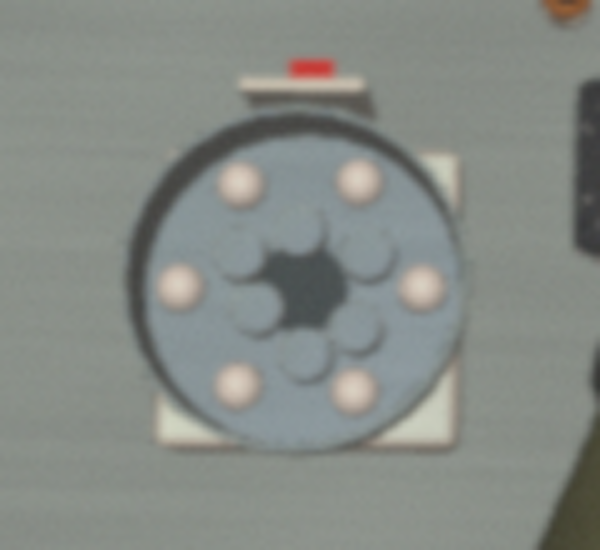

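The top crop shows the six slugs in one ring around the middle, with the six beads outside them. All lie on the floor and none rides on another. The reading is about 0.0355 m from the floor height. Next, the rod.

Call:
play_rows --motion '[[[0, 0.15, 0, 0, 0, 0, 0.0], [0, 0.33, 0, 0, 0, 0, 0.0], [0, 0.5, 0, 0, 0, 0, 0.0], [0, 0.67, 0, 0, 0, 0, 0.0], [-0.06, 0.84, 0, 0, 0, 0, 0.0], [-0.1, 0.96, 0, 0, 0, 0, 0.0], [-0.1, 0.96, 0, 0, 0, 0, 0.0], [-0.1, 0.96, 0, 0, 0, 0, 0.0], [-0.1, 0.96, 0, 0, 0, 0, 0.0]]]'

```text
time_s: 22.5
ee_pos: [0.5208, -0.3123, 0.1836]
eef_rot: [-3.142, -0.0, 0.003]
force: [-0.1, -0.6, -0.2]
grip_width: 0.0471
grip_force: 0.0
```

```bash
python3 - <<'E'
from h import *
o=get_obs(); print(o['ee_pos'],o['eef_rot'],o['grip_width']); c=cam('wrist'); save(c,'w5'); P=cloud(c)
X,Y,Z=P[...,0],P[...,1],P[...,2]
for lo,hi in((.14,.152),(.10,.135),(.086,.096)):
    m=(abs(X-.538)<.04)&(abs(Y+.369)<.04)&(Z>lo)&(Z<hi); q=P[m]
    if len(q)>9: print(lo,len(q),q.min(0).round(4),q.max(0).round(4),q.mean(0).round(4))
# reading
m=(np.hypot(X-.53,Y-.141)<.05)
d=cam('top'); Q=cloud(d); r=np.hypot(Q[...,0]-.524,Q[...,1]-.141)<.010; print('mid floor',np.median(Q[r][:,2]),r.sum())
E
```

```text
[ 0.52084072 -0.31230726  0.18359261] [-3.14154281e+00 -2.49065267e-04  2.90215655e-03] 0.047117808761415476
0.14 385 [ 0.5317 -0.377   0.14  ] [ 0.5485 -0.3597  0.1482] [ 0.5407 -0.3678  0.1458]
0.1 204 [ 0.5335 -0.3749  0.1   ] [ 0.5486 -0.3596  0.1348] [ 0.5447 -0.3639  0.1182]
0.086 1258 [ 0.5159 -0.3918  0.0867] [ 0.5632 -0.3447  0.0958] [ 0.5435 -0.3653  0.0916]
mid floor 0.0748373647663757 52
```

View pics/w5.png

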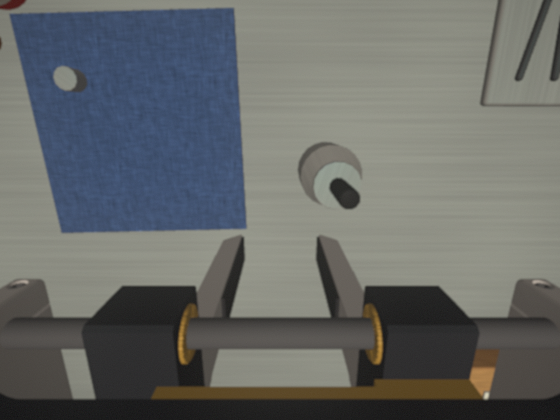

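The jar and rod are seen at (335,183), rod axis about (0.539, -0.3685). I'll check the pointer height as a second measure of the reading.

```bash
python3 - <<'E'
from h import *
for k in range(2):
    if k==0: D=np.load('pics/top0.npz'); P,f=D['P'],D['f']
    else: c=cam('top'); P,f=cloud(c),c['frame']
    h=cv2.cvtColor(f,cv2.COLOR_RGB2HSV); red=((h[...,0]<8)|(h[...,0]>172))&(h[...,1]>150)
    m=red&(abs(P[...,0]-.63)<.03)&(abs(P[...,1]-.145)<.03); q=P[m]; print(m.sum(),np.median(q,0).round(4),q.min(0).round(4),q.max(0).round(4))
    v,u=np.mgrid[:420,:560]
    zz=P[...,2]; r=np.hypot(P[...,0]-.524,P[...,1]-.141); 
    m=(r<.02); print('mid',np.percentile(zz[m],[2,10,25,50,75]).round(4))
    m=(P[...,0]>.45)&(P[...,0]<.62)&(abs(r-.083)<.02)&(zz>.1)&(zz<.17); print('rim max z',np.percentile(zz[m],[90,97,99]).round(4))
E
```

```text
28 [0.6343 0.1449 0.0804] [0.6306 0.137  0.0757] [0.6386 0.1525 0.0855]
mid [0.0876 0.0891 0.091  0.0933 0.0961]
rim max z [0.1436 0.1455 0.1466]
14 [0.637  0.1444 0.0567] [0.6352 0.137  0.0534] [0.6386 0.1521 0.0595]
mid [0.0688 0.0714 0.0731 0.075  0.078 ]
rim max z [0.1202 0.1215 0.1225]
```

Call:
play_rows --motion '[[[0.03, 0.1, 0, 0, 0, 0, 0], [0.073, 0.225, 0, 0, 0, 0, 0], [0.073, 0.225, 0.05, 0, 0, 0, 0], [0.073, 0.225, 0.2, 0, 0, 0, 0], [0.073, 0.225, 0.33, 0, 0, 0, 0], [0.073, 0.225, 0.398, 0, 0, 0, 0], [0.073, 0.225, 0.398, 0, 0, 0, 0], [0.073, 0.225, 0.398, 0, 0, 0, -0.3], [0.073, 0.225, 0.398, 0, 0, 0, -0.5]]]' --grip_force 50

```text
time_s: 23.55
ee_pos: [0.539, -0.3702, 0.0855]
eef_rot: [3.14, -0.002, 0.001]
force: [-0.4, -0.2, -0.1]
grip_width: 0.0345
grip_force: 0.0
```

Call:
play_rows --motion '[[[0, 0, 0, 0, 0, 0, -0.6], [0, 0, 0, 0, 0, 0, -0.7], [0, 0, 0, 0, 0, 0, -1], [0, 0, 0, 0, 0, 0, -1], [0, 0, 0, 0, 0, 0, -1], [0, 0, 0, 0, 0, 0, -1]]]'

```text
time_s: 24.15
ee_pos: [0.5387, -0.3703, 0.0847]
eef_rot: [3.141, -0.001, 0.001]
force: [-0.8, 1.0, 6.3]
grip_width: 0.0174
grip_force: 50.0
```

The rod is gripped at width 17.4 mm. Lift straight out and carry it to the bowl.

Call:
play_rows --motion '[[[0, 0, -0.05, 0, 0, 0, -1], [0, 0, -0.12, 0, 0, 0, -1], [0, 0, -0.2, 0, 0, 0, -1], [0, 0, -0.28, 0, 0, 0, -1], [0, 0, -0.36, 0, 0, 0, -1], [0, 0, -0.44, 0, 0, 0, -1], [0, 0, -0.52, 0, 0, 0, -1], [0, 0, -0.58, 0, 0, 0, -1], [0, 0, -0.58, 0, 0, 0, -1]]]'

```text
time_s: 25.05
ee_pos: [0.5388, -0.3706, 0.2317]
eef_rot: [3.139, -0.003, 0.001]
force: [-0.0, -0.1, -0.7]
grip_width: 0.0176
grip_force: 50.0
```

Call:
play_rows --motion '[[[0, -0.05, 0, 0, 0, 0, -1], [0, -0.14, 0, 0, 0, 0, -1], [0, -0.26, 0, 0, 0, 0, -1], [0, -0.4, 0, 0, 0, 0, -1], [0, -0.54, 0, 0, 0, 0, -1], [0, -0.68, 0, 0, 0, 0, -1], [0, -0.82, 0, 0, 0, 0, -1], [0, -0.92, 0, 0, 0, 0, -1], [0, -0.98, 0, 0, 0, 0, -1], [0, -1, 0, 0, 0, 0, -1]]]'

```text
time_s: 26.05
ee_pos: [0.5378, -0.1187, 0.2284]
eef_rot: [-3.141, 0.001, 0.002]
force: [-0.0, -0.7, -0.7]
grip_width: 0.0174
grip_force: 50.0
```

Call:
play_rows --motion '[[[0, -0.05, 0, 0, 0, 0, -1], [0, -0.14, 0, 0, 0, 0, -1], [-0.01, -0.26, 0, 0, 0, 0, -1], [-0.02, -0.4, 0, 0, 0, 0, -1], [-0.03, -0.54, 0, 0, 0, 0, -1], [-0.04, -0.68, 0, 0, 0, 0, -1], [-0.06, -0.82, 0, 0, 0, 0, -1], [-0.06, -0.92, 0, 0, 0, 0, -1], [-0.06, -0.98, 0, 0, 0, 0, -1], [-0.06, -1, 0, 0, 0, 0, -1]]]'

```text
time_s: 27.05
ee_pos: [0.5229, 0.1305, 0.2286]
eef_rot: [3.141, 0.0, 0.002]
force: [-0.8, 0.1, -1.9]
grip_width: 0.017
grip_force: 50.0
```

```bash
python3 - <<'E'
from h import *
o=get_obs(); print(o['ee_pos'],o['eef_rot'],o['grip_width'],o['force']); c=cam('wrist'); save(c,'w6'); c=cam('side'); save(c,'s6',(150,60,330,240),3); P=cloud(c)
e=o['ee_pos']; X,Y,Z=P[...,0],P[...,1],P[...,2]
for lo,hi in((-.07,-.01),(-.02,.02)):
    m=(np.hypot(X-e[0],Y-e[1])<.04)&(Z-e[2]>lo)&(Z-e[2]<hi); q=P[m]-e
    if len(q): print(lo,len(q),q.min(0).round(4),q.max(0).round(4),q.mean(0).round(4))
E
```

```text
[0.52289978 0.1304642  0.22861249] [3.14149845e+00 4.13907256e-04 1.54178191e-03] 0.01699090395263408 [-0.78672747  0.06450362 -1.92496829]
-0.07 106 [-0.0056 -0.0089 -0.0697] [ 0.0062  0.0002 -0.0143] [-0.0004 -0.0049 -0.0418]
-0.02 227 [-0.0236 -0.026  -0.0197] [0.0232 0.0182 0.0192] [-0.0019 -0.0082  0.0044]
```

View pics/s6.png

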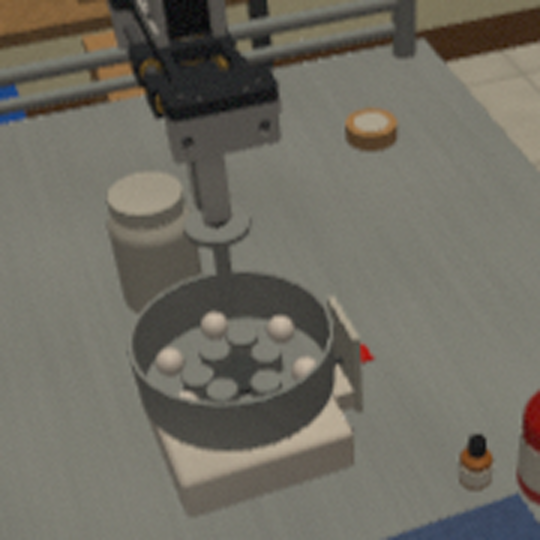

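The side crop shows the rod hanging upright in the jaws at (220,260), collar just below the fingertips, behind the bowl in this view. The slugs and beads are still in one layer. Centre it and lower.

Call:
play_rows --motion '[[[0.004, -0.046, 0, 0, 0, 0, -1], [0.004, -0.046, 0, 0, 0, 0, -1], [0.004, -0.046, 0.08, 0, 0, 0, -1], [0.004, -0.046, 0.16, 0, 0, 0, -1], [0.004, -0.046, 0.23, 0, 0, 0, -1], [0.004, -0.046, 0.27, 0, 0, 0, -1], [0.004, -0.046, 0.302, 0, 0, 0, -1], [0.004, -0.046, 0.302, 0, 0, 0, -1], [0.004, -0.046, 0.302, 0, 0, 0, -1]]]'

```text
time_s: 28.05
ee_pos: [0.5242, 0.1413, 0.154]
eef_rot: [-3.141, -0.001, 0.001]
force: [0.5, -0.5, -0.3]
grip_width: 0.0174
grip_force: 50.0
```

Call:
play_rows --motion '[[[0.015, 0, 0, 0, 0, 0, -1], [0.03, 0, 0, 0, 0, 0, -1], [0.045, 0, 0, 0, 0, 0, -1], [0.06, 0, 0, 0, 0, 0, -1], [0.07, 0, 0, 0, 0, 0, -1], [0.08, 0, 0, 0, 0, 0, -1], [0.08, 0, 0, 0, 0, 0, -1], [0.08, 0, 0, 0, 0, 0, -1]]]'

```text
time_s: 28.85
ee_pos: [0.5439, 0.1413, 0.1534]
eef_rot: [3.142, -0.0, 0.001]
force: [-0.1, -0.9, -1.6]
grip_width: 0.0177
grip_force: 50.0
```

```bash
python3 - <<'E'
from h import *
o=get_obs(); print(o['ee_pos'],o['eef_rot'],o['grip_width'],o['force']); c=cam('side'); save(c,'s7',(170,110,310,240),4)
h=cv2.cvtColor(c['frame'],cv2.COLOR_RGB2HSV); P=cloud(c); red=((h[...,0]<8)|(h[...,0]>172))&(h[...,1]>150)
q=P[red&(abs(P[...,0]-.63)<.03)&(abs(P[...,1]-.145)<.03)]; print('pointer',len(q),np.median(q,0))
E
```

```text
[0.54388202 0.14128956 0.15337755] [ 3.14158537e+00 -3.91992911e-05  9.24000764e-04] 0.017680331905878238 [-0.09574652 -0.85897841 -1.58444418]
pointer 17 [0.63791007 0.1422844  0.05581743]
```

View pics/s7.png

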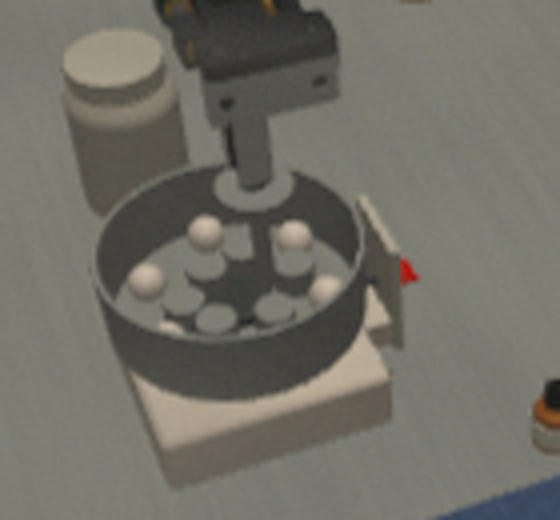

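The shaft is seen at (262,240) inside the bowl, next to the +x slug, and nothing has been lifted. Start stirring: two calls per turn.

Call:
play_rows --motion '[[[-0.004, -0.025, 0.008, 0, 0, 0, -1], [-0.015, -0.047, 0.008, 0, 0, 0, -1], [-0.033, -0.065, 0.008, 0, 0, 0, -1], [-0.055, -0.076, 0.008, 0, 0, 0, -1], [-0.08, -0.08, 0.008, 0, 0, 0, -1], [-0.105, -0.076, 0.008, 0, 0, 0, -1], [-0.127, -0.065, 0.008, 0, 0, 0, -1], [-0.145, -0.047, 0.008, 0, 0, 0, -1], [-0.156, -0.025, 0.008, 0, 0, 0, -1], [-0.16, 0, 0.008, 0, 0, 0, -1]]]'

```text
time_s: 29.9
ee_pos: [0.5036, 0.1407, 0.1515]
eef_rot: [-3.141, -0.0, 0.001]
force: [-0.1, 1.0, -0.7]
grip_width: 0.0172
grip_force: 50.0
```

Call:
play_rows --motion '[[[0.004, 0.025, 0, 0, 0, 0, -1], [0.015, 0.047, 0, 0, 0, 0, -1], [0.033, 0.065, 0, 0, 0, 0, -1], [0.055, 0.076, 0, 0, 0, 0, -1], [0.08, 0.08, 0, 0, 0, 0, -1], [0.105, 0.076, 0, 0, 0, 0, -1], [0.127, 0.065, 0, 0, 0, 0, -1], [0.145, 0.047, 0, 0, 0, 0, -1], [0.156, 0.025, 0, 0, 0, 0, -1], [0.16, 0, 0, 0, 0, 0, -1]]]'

```text
time_s: 30.9
ee_pos: [0.5441, 0.1419, 0.1513]
eef_rot: [3.142, 0.0, 0.001]
force: [-0.0, 0.6, -1.1]
grip_width: 0.0174
grip_force: 50.0
```

```bash
cat > chk.py <<'E'
from h import *
o=get_obs(); print(o['ee_pos'],o['eef_rot'],o['grip_width'],o['force']); c=cam('side'); P=cloud(c)
h=cv2.cvtColor(c['frame'],cv2.COLOR_RGB2HSV); red=((h[...,0]<8)|(h[...,0]>172))&(h[...,1]>150)
q=P[red&(abs(P[...,0]-.63)<.03)&(abs(P[...,1]-.145)<.03)]; print('pointer',len(q),np.median(q,0))
e=o['ee_pos']; q=P[(np.hypot(P[...,0]-e[0],P[...,1]-e[1])<.014)&(P[...,2]<e[2]-.015)&(P[...,2]>e[2]-.06)]
lo=q[q[:,2]<e[2]-.03]-e; print('shaft',len(lo),lo.min(0).round(4),lo.max(0).round(4))
# objects over the floor: highest points inside the bowl away from the rod
r=np.hypot(P[...,0]-.524,P[...,1]-.141)<.062; away=np.hypot(P[...,0]-e[0],P[...,1]-e[1])>.03
print('top z',np.percentile(P[r&away][:,2],[50,90,98,100]).round(4))
E
python3 chk.py
```

```text
[0.54407275 0.14191692 0.15133093] [3.14157124e+00 2.51365259e-05 1.07742880e-03] 0.017413382554287222 [-0.03431278  0.55825866 -1.10500711]
pointer 16 [0.63786141 0.14311228 0.05556759]
shaft 46 [-0.0058 -0.0088 -0.0595] [ 0.006   0.001  -0.0304]
top z [0.3749 0.478  0.4899 0.5139]
```

Call:
play_rows --motion '[[[-0.004, -0.025, 0, 0, 0, 0, -1], [-0.015, -0.047, 0, 0, 0, 0, -1], [-0.033, -0.065, 0, 0, 0, 0, -1], [-0.055, -0.076, 0, 0, 0, 0, -1], [-0.08, -0.08, 0, 0, 0, 0, -1], [-0.105, -0.076, 0, 0, 0, 0, -1], [-0.127, -0.065, 0, 0, 0, 0, -1], [-0.145, -0.047, 0, 0, 0, 0, -1], [-0.156, -0.025, 0, 0, 0, 0, -1], [-0.16, 0, 0, 0, 0, 0, -1]]]'

```text
time_s: 31.95
ee_pos: [0.5037, 0.1406, 0.1515]
eef_rot: [-3.142, -0.0, 0.001]
force: [0.2, -0.2, -1.5]
grip_width: 0.0173
grip_force: 50.0
```

Call:
play_rows --motion '[[[0.004, 0.025, 0, 0, 0, 0, -1], [0.015, 0.047, 0, 0, 0, 0, -1], [0.033, 0.065, 0, 0, 0, 0, -1], [0.055, 0.076, 0, 0, 0, 0, -1], [0.08, 0.08, 0, 0, 0, 0, -1], [0.105, 0.076, 0, 0, 0, 0, -1], [0.127, 0.065, 0, 0, 0, 0, -1], [0.145, 0.047, 0, 0, 0, 0, -1], [0.156, 0.025, 0, 0, 0, 0, -1], [0.16, 0, 0, 0, 0, 0, -1]]]'

```text
time_s: 32.95
ee_pos: [0.544, 0.1419, 0.1513]
eef_rot: [-3.142, 0.0, 0.001]
force: [-0.0, 0.2, -0.9]
grip_width: 0.0171
grip_force: 50.0
```

Call:
play_rows --motion '[[[-0.004, -0.025, 0, 0, 0, 0, -1], [-0.015, -0.047, 0, 0, 0, 0, -1], [-0.033, -0.065, 0, 0, 0, 0, -1], [-0.055, -0.076, 0, 0, 0, 0, -1], [-0.08, -0.08, 0, 0, 0, 0, -1], [-0.105, -0.076, 0, 0, 0, 0, -1], [-0.127, -0.065, 0, 0, 0, 0, -1], [-0.145, -0.047, 0, 0, 0, 0, -1], [-0.156, -0.025, 0, 0, 0, 0, -1], [-0.16, 0, 0, 0, 0, 0, -1]]]'

```text
time_s: 33.95
ee_pos: [0.5037, 0.1407, 0.1515]
eef_rot: [-3.142, -0.0, 0.001]
force: [-0.3, -0.2, -1.0]
grip_width: 0.0174
grip_force: 50.0
```

Call:
play_rows --motion '[[[0.004, 0.025, 0, 0, 0, 0, -1], [0.015, 0.047, 0, 0, 0, 0, -1], [0.033, 0.065, 0, 0, 0, 0, -1], [0.055, 0.076, 0, 0, 0, 0, -1], [0.08, 0.08, 0, 0, 0, 0, -1], [0.105, 0.076, 0, 0, 0, 0, -1], [0.127, 0.065, 0, 0, 0, 0, -1], [0.145, 0.047, 0, 0, 0, 0, -1], [0.156, 0.025, 0, 0, 0, 0, -1], [0.16, 0, 0, 0, 0, 0, -1]]]'

```text
time_s: 34.95
ee_pos: [0.5441, 0.1419, 0.1513]
eef_rot: [-3.142, 0.0, 0.001]
force: [-0.5, -0.1, -1.1]
grip_width: 0.0172
grip_force: 50.0
```

```bash
python3 chk.py
```

```text
[0.54405409 0.14194941 0.1513193 ] [-3.14156177e+00  7.86745217e-05  1.12352241e-03] 0.01718348719877383 [-0.53197682 -0.05209536 -1.10473368]
pointer 15 [0.63853455 0.14145199 0.05549331]
shaft 47 [-0.0055 -0.0085 -0.0594] [ 0.0063  0.0009 -0.0308]
top z [0.3733 0.4783 0.4901 0.5133]
```

Two more turns to make five, then back to the centre and up.

Call:
play_rows --motion '[[[-0.004, -0.025, 0, 0, 0, 0, -1], [-0.015, -0.047, 0, 0, 0, 0, -1], [-0.033, -0.065, 0, 0, 0, 0, -1], [-0.055, -0.076, 0, 0, 0, 0, -1], [-0.08, -0.08, 0, 0, 0, 0, -1], [-0.105, -0.076, 0, 0, 0, 0, -1], [-0.127, -0.065, 0, 0, 0, 0, -1], [-0.145, -0.047, 0, 0, 0, 0, -1], [-0.156, -0.025, 0, 0, 0, 0, -1], [-0.16, 0, 0, 0, 0, 0, -1]]]'

```text
time_s: 36.0
ee_pos: [0.5037, 0.1406, 0.1515]
eef_rot: [3.142, -0.0, 0.001]
force: [0.1, 0.5, -0.6]
grip_width: 0.0172
grip_force: 50.0
```

Call:
play_rows --motion '[[[0.004, 0.025, 0, 0, 0, 0, -1], [0.015, 0.047, 0, 0, 0, 0, -1], [0.033, 0.065, 0, 0, 0, 0, -1], [0.055, 0.076, 0, 0, 0, 0, -1], [0.08, 0.08, 0, 0, 0, 0, -1], [0.105, 0.076, 0, 0, 0, 0, -1], [0.127, 0.065, 0, 0, 0, 0, -1], [0.145, 0.047, 0, 0, 0, 0, -1], [0.156, 0.025, 0, 0, 0, 0, -1], [0.16, 0, 0, 0, 0, 0, -1]]]'

```text
time_s: 37.0
ee_pos: [0.544, 0.142, 0.1513]
eef_rot: [-3.142, 0.0, 0.001]
force: [-0.3, -0.7, -0.6]
grip_width: 0.0173
grip_force: 50.0
```

Call:
play_rows --motion '[[[-0.004, -0.025, 0, 0, 0, 0, -1], [-0.015, -0.047, 0, 0, 0, 0, -1], [-0.033, -0.065, 0, 0, 0, 0, -1], [-0.055, -0.076, 0, 0, 0, 0, -1], [-0.08, -0.08, 0, 0, 0, 0, -1], [-0.105, -0.076, 0, 0, 0, 0, -1], [-0.127, -0.065, 0, 0, 0, 0, -1], [-0.145, -0.047, 0, 0, 0, 0, -1], [-0.156, -0.025, 0, 0, 0, 0, -1], [-0.16, 0, 0, 0, 0, 0, -1]]]'

```text
time_s: 38.0
ee_pos: [0.5036, 0.1406, 0.1515]
eef_rot: [-3.142, -0.0, 0.001]
force: [-0.0, 0.5, -0.4]
grip_width: 0.0173
grip_force: 50.0
```

Call:
play_rows --motion '[[[0.004, 0.025, 0, 0, 0, 0, -1], [0.015, 0.047, 0, 0, 0, 0, -1], [0.033, 0.065, 0, 0, 0, 0, -1], [0.055, 0.076, 0, 0, 0, 0, -1], [0.08, 0.08, 0, 0, 0, 0, -1], [0.105, 0.076, 0, 0, 0, 0, -1], [0.127, 0.065, 0, 0, 0, 0, -1], [0.145, 0.047, 0, 0, 0, 0, -1], [0.156, 0.025, 0, 0, 0, 0, -1], [0.16, 0, 0, 0, 0, 0, -1]]]'

```text
time_s: 39.0
ee_pos: [0.544, 0.142, 0.1513]
eef_rot: [-3.142, 0.0, 0.001]
force: [0.3, 0.5, -1.0]
grip_width: 0.017
grip_force: 50.0
```

Call:
play_rows --motion '[[[-0.03, 0, 0, 0, 0, 0, -1], [-0.06, 0, 0, 0, 0, 0, -1], [-0.08, 0, 0, 0, 0, 0, -1], [-0.08, 0, -0.05, 0, 0, 0, -1], [-0.08, 0, -0.12, 0, 0, 0, -1], [-0.08, 0, -0.2, 0, 0, 0, -1], [-0.08, 0, -0.28, 0, 0, 0, -1], [-0.08, 0, -0.322, 0, 0, 0, -1], [-0.08, 0, -0.322, 0, 0, 0, -1]]]'

```text
time_s: 39.9
ee_pos: [0.5244, 0.1413, 0.2337]
eef_rot: [-3.141, -0.003, 0.001]
force: [-0.1, 1.0, -0.8]
grip_width: 0.0173
grip_force: 50.0
```

Call:
play_rows --motion '[[[0, 0.05, 0, 0, 0, 0, -1], [0, 0.14, 0, 0, 0, 0, -1], [0.01, 0.26, 0, 0, 0, 0, -1], [0.02, 0.4, 0, 0, 0, 0, -1], [0.03, 0.54, 0, 0, 0, 0, -1], [0.04, 0.68, 0, 0, 0, 0, -1], [0.05, 0.82, 0, 0, 0, 0, -1], [0.06, 0.92, 0, 0, 0, 0, -1], [0.06, 0.98, 0, 0, 0, 0, -1], [0.06, 1, 0, 0, 0, 0, -1]]]'

```text
time_s: 40.9
ee_pos: [0.5386, -0.1101, 0.2311]
eef_rot: [-3.141, 0.001, -0.001]
force: [0.2, 0.3, -1.1]
grip_width: 0.0175
grip_force: 50.0
```

```bash
python3 - <<'E'
from h import *
o=get_obs(); print(o['ee_pos'],o['eef_rot'],o['grip_width'],o['force']); topbowl('tb8')
c=cam('side'); P=cloud(c); e=o['ee_pos']
for lo,hi in((-.07,-.04),(-.04,-.015)):
    m=(np.hypot(P[...,0]-e[0],P[...,1]-e[1])<.014)&(P[...,2]-e[2]>lo)&(P[...,2]-e[2]<hi); q=P[m]-e; print(len(q),q.min(0).round(4),q.max(0).round(4))
E
```

```text
[ 0.53857425 -0.11009551  0.23106024] [-3.14128175e+00  1.38505148e-03 -6.42249907e-04] 0.017516797813521133 [ 0.2010944   0.31161865 -1.05927616]
floor 0.0649
76 off [49. 31.] top 34.0 [175. 166. 157.]
72 off [ 51. -26.] top 30.0 [177. 168. 158.]
93 off [39.  2.] top 30.0 [132. 143. 144.]
93 off [ 23. -33.] top 29.0 [133. 143. 145.]
174 off [ 4. 48.] top 32.0 [151. 153. 149.]
76 off [ -0. -59.] top 33.0 [177. 168. 159.]
98 off [-8. -7.] top 28.0 [128. 138. 140.]
163 off [-44.  24.] top 31.0 [150. 153. 150.]
90 off [-39.  -9.] top 31.0 [134. 144. 147.]
67 off [-54. -31.] top 31.0 [178. 169. 160.]
70 [-0.0054 -0.0063 -0.07  ] [ 0.0064  0.0015 -0.0402]
43 [-0.0058 -0.007  -0.0399] [ 0.004  -0.0008 -0.02  ]
```

View pics/tb8.png

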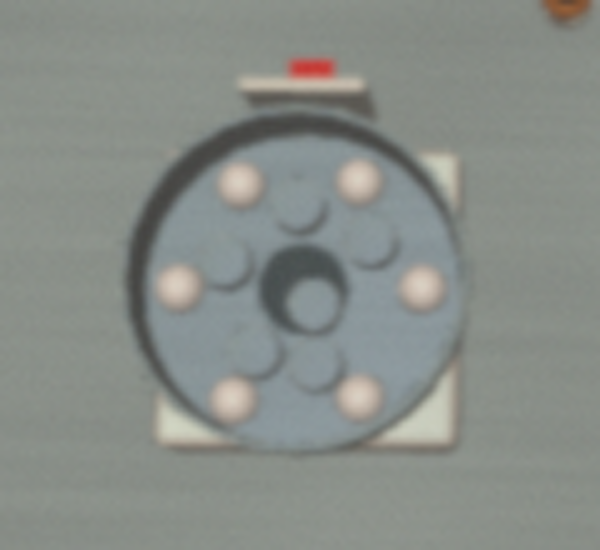

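The crop shows six beads around (240,185), (358,182), (178,287), (422,287), (233,398) and (358,398). Five slugs lie between them and one near the middle at (313,303), all on the floor. Next, bring the rod over the jar.

Call:
play_rows --motion '[[[0, 0.05, 0, 0, 0, 0, -1], [0, 0.14, 0, 0, 0, 0, -1], [0, 0.26, 0, 0, 0, 0, -1], [0, 0.4, 0, 0, 0, 0, -1], [0, 0.54, 0, 0, 0, 0, -1], [0, 0.68, 0, 0, 0, 0, -1], [0, 0.82, 0, 0, 0, 0, -1], [0, 0.92, 0, 0, 0, 0, -1], [0, 0.98, 0, 0, 0, 0, -1], [0, 1, 0, 0, 0, 0, -1]]]'

```text
time_s: 42.0
ee_pos: [0.5392, -0.3595, 0.2315]
eef_rot: [-3.141, 0.0, 0.001]
force: [-0.4, -0.0, -0.9]
grip_width: 0.0177
grip_force: 50.0
```

Call:
play_rows --motion '[[[0, 0.02, 0, 0, 0, 0, -1], [0, 0.034, 0, 0, 0, 0, -1], [0, 0.034, 0, 0, 0, 0, -1], [0, 0.034, 0, 0, 0, 0, -1], [0, 0.034, 0, 0, 0, 0, -1], [0, 0.034, 0, 0, 0, 0, -1]]]'

```text
time_s: 42.6
ee_pos: [0.5394, -0.3669, 0.232]
eef_rot: [3.142, -0.0, 0.001]
force: [-0.2, 0.3, -1.8]
grip_width: 0.0173
grip_force: 50.0
```

```bash
python3 - <<'E'
from h import *
o=get_obs(); e=o['ee_pos']; print(e,o['eef_rot'])
c=cam('side'); P=cloud(c); r=np.hypot(P[...,0]-e[0],P[...,1]-e[1]-(-.001)); Z=P[...,2]
m=(r<.009)&(Z<e[2]-.01)&(Z>.12); q=P[m]-e; print('shaft',len(q),q.min(0).round(4),q.max(0).round(4))
m=(Z<.09)&(Z>.05)&(np.hypot(P[...,0]-.539,P[...,1]+.369)<.04); q=P[m&(Z>.08)]; print('mouth',len(q),q.min(0).round(4),q.max(0).round(4))
m=(r>.012)&(r<.027)&(Z<e[2]+.02)&(Z>e[2]-.02);q=P[m]-e;print('collar',len(q),q.min(0).round(4),q.max(0).round(4))
E
```

```text
[ 0.5394341  -0.36692172  0.23201878] [ 3.14152574e+00 -1.08336803e-04  1.30367122e-03]
shaft 71 [-0.0057 -0.0063 -0.075 ] [ 0.005   0.0027 -0.0408]
mouth 216 [ 0.5219 -0.3897  0.0801] [ 0.5628 -0.3484  0.0869]
collar 385 [-0.0235 -0.0244  0.0002] [0.0087 0.0225 0.0199]
```

Call:
play_rows --motion '[[[-0.003, 0.014, 0, 0, 0, 0, -1], [-0.003, 0.014, 0.08, 0, 0, 0, -1], [-0.003, 0.014, 0.18, 0, 0, 0, -1], [-0.003, 0.014, 0.25, 0, 0, 0, -1], [-0.003, 0.014, 0.29, 0, 0, 0, -1], [-0.003, 0.014, 0.33, 0, 0, 0, -1], [-0.003, 0.014, 0.4, 0, 0, 0, -1], [-0.003, 0.014, 0.47, 0, 0, 0, -1], [-0.003, 0.014, 0.54, 0, 0, 0, -1], [-0.003, 0.014, 0.56, 0, 0, 0, -1]]]'

```text
time_s: 43.65
ee_pos: [0.5382, -0.3705, 0.0904]
eef_rot: [-3.14, 0.001, 0.001]
force: [-0.2, 0.3, -1.0]
grip_width: 0.0176
grip_force: 50.0
```

Call:
play_rows --motion '[[[0, 0, 0.01, 0, 0, 0, -1], [0, 0, 0.02, 0, 0, 0, -1], [0, 0, 0.024, 0, 0, 0, -1], [0, 0, 0.024, 0, 0, 0, -1], [0, 0, 0.024, 0, 0, 0, -1]]]'

```text
time_s: 44.15
ee_pos: [0.5387, -0.3708, 0.0864]
eef_rot: [3.141, -0.001, 0.001]
force: [-0.2, -0.2, 0.1]
grip_width: 0.0178
grip_force: 50.0
```

Call:
play_rows --motion '[[[0, 0, 0.004, 0, 0, 0, -1], [0, 0, 0.006, 0, 0, 0, -1], [0, 0, 0.006, 0, 0, 0, -0.55], [0, 0, 0.006, 0, 0, 0, -0.4], [0, 0, 0.006, 0, 0, 0, -0.2], [0, 0, 0.006, 0, 0, 0, 0], [0, 0, 0.006, 0, 0, 0, 0], [0, 0, 0.006, 0, 0, 0, 0]]]'

```text
time_s: 44.95
ee_pos: [0.5386, -0.3707, 0.0843]
eef_rot: [-3.141, 0.0, 0.001]
force: [-0.6, 0.7, 0.4]
grip_width: 0.0473
grip_force: 0.0
```

Call:
play_rows --motion '[[[0, 0, -0.05, 0, 0, 0, 0], [0, 0, -0.15, 0, 0, 0, 0], [0, 0, -0.28, 0, 0, 0, 0], [0, 0, -0.42, 0, 0, 0, 0], [0, 0, -0.56, 0, 0, 0, 0], [-0.2, 0, -0.6, 0, 0, 0, 0], [-0.4, 0, -0.6, 0, 0, 0, 0], [-0.4, 0, -0.6, 0, 0, 0, 0], [-0.4, 0, -0.6, 0, 0, 0, 0], [-0.4, 0, -0.6, 0, 0, 0, 0]]]'

```text
time_s: 45.95
ee_pos: [0.4395, -0.3709, 0.2351]
eef_rot: [3.141, -0.001, 0.001]
force: [0.1, 0.1, 0.5]
grip_width: 0.047
grip_force: 0.0
```

```bash
python3 - <<'E'
from h import *
o=get_obs(); print(o['ee_pos'],o['grip_width'],o['force'],o['time_s']); topbowl()
c=cam('wrist'); P=cloud(c)
for lo,hi in((.14,.155),(.083,.097)):
    m=(np.hypot(P[...,0]-.539,P[...,1]+.369)<.04)&(P[...,2]>lo)&(P[...,2]<hi); q=P[m]
    if len(q): print(lo,len(q),q.min(0).round(4),q.max(0).round(4))
c=cam('top'); P,f=cloud(c),c['frame']; h=cv2.cvtColor(f,cv2.COLOR_RGB2HSV); red=((h[...,0]<8)|(h[...,0]>172))&(h[...,1]>150)
q=P[red&(abs(P[...,0]-.63)<.03)&(abs(P[...,1]-.145)<.03)]; print('ptr',len(q),np.median(q,0).round(4))
save(c,'t9')
E
```

```text
[ 0.43945318 -0.37093477  0.23509253] 0.04702228512806461 [0.05064887 0.10921562 0.52214068] 45.95
floor 0.0649
75 off [49. 31.] top 31.0 [173. 165. 156.]
72 off [ 51. -26.] top 32.0 [175. 166. 157.]
96 off [39.  2.] top 29.0 [131. 141. 143.]
90 off [ 22. -33.] top 28.0 [132. 142. 145.]
171 off [ 4. 48.] top 32.0 [150. 152. 148.]
77 off [  0. -59.] top 33.0 [175. 166. 158.]
98 off [-8. -7.] top 28.0 [127. 137. 139.]
164 off [-44.  24.] top 32.0 [149. 152. 149.]
90 off [-39.  -9.] top 29.0 [132. 143. 145.]
70 off [-54. -31.] top 31.0 [178. 169. 159.]
0.14 319 [ 0.531  -0.3794  0.1421] [ 0.5481 -0.3621  0.1483]
0.083 1261 [ 0.5156 -0.394   0.088 ] [ 0.5626 -0.3475  0.0959]
ptr 14 [0.6371 0.1447 0.056 ]
```

View pics/t9.png

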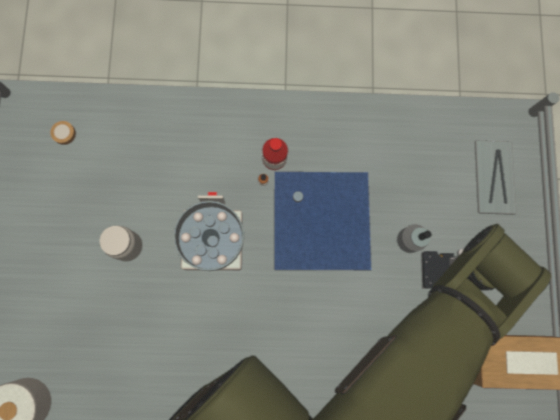

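The rod hangs upright in the jar at (415,238), with its top at (0.5396,-0.3708,0.147). The pointer stands at the band height (0.056 m), everything in the bowl is in one layer, the spare slug is on the pad at (298,196), and the tub, bottle and vial have not moved.

```bash
python3 -c "
from station import workorder
print(workorder.hand_in())"
```

```text
the job is handed in; nothing more can be done
None
```

I added four slugs (six now in the bowl, pointer in the band), stirred five full turns with the tip about 8 mm off the floor, and hung the rod back upright in the jar; my last images showed a single layer, no bead spilled, the spare slug on the pad and the tub, bottle and vial in place, and the job is handed in, though no verdict came back.

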